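Load the autoclave with the liner from behind the bottles

ROBOT

A 6-joint arm with a two-finger parallel gripper is mounted at the origin on the work surface. World frame = base frame: x ahead of the robot, y to its left, z up, the work surface at z = 0. Lengths are in m, angles in rad, forces in N, time in s.
With the tool pointing down it reaches from about 0.3 to 1 m from the base axis. Payload 5.1 kg.
Tool frame: the origin (TCP) lies midway between the tips of the shut fingers; the grasp point (between the pads) lies 19 mm behind it; z points along the fingers, y is the line along which they close (so a half turn about z gives the same grasp; the last joint's range is limited). The gripper opens to 95 mm and grips with 3 to 60 N. Pads are 20 mm wide; open, the fingers measure 119 mm over their backs; the gripper's body (75 mm by 180 mm) begins 59 mm behind the grasp point.
Start: joints at [-1.427, 0.124, 1.65, -0, 1.367, -0.083], TCP at [0.146, -0.633, 0.215] pointing down, gripper open.
Joint ranges: [-2.61, 2.61], [-1.02, 2.33], [0.03, 2.71], [-1.35, 4.49], [0.32, 2.68], [-2.91, 2.91]. Speed limits (rad/s): [2.57, 2.57, 3.14, 3.14, 3.14, 3.14].

INTERFACE

Orientations are given as a rotation vector (axis times angle).
In Python, from workcell import sensors, viewer, bot gives the robot as it stands. The module is installed in compiled form; this text tells all that it offers.
- The arm moves only by the tool carry_out, never from a script. Its arguments are lists of equal length, an entry for each row: "slide": the shift along the tool's x, y, z in m, a list of three; "yaw": the turn about the tool's z in degrees. A call has exactly 5 rows; each row shifts and turns the commanded pose from where the row before left it, along the tool's axes as they then stand; what a row does not reach is not made up. A row lasts 1/12 s, in which the tool goes at most 41.7 mm and 7.16 degrees, less where a joint would pass 70% of its speed; a pose out of reach is approached as far as the arm can. A call is refused whole if a number of a shift passes 0.0417 or a number of a turn 7.16, either way. A call with a gripper value outside its range is refused whole. "hand" is the closure in counts, from 0 (fully open) to 255 (shut), set as the call begins (left out, the last holds). The fingers move at their own pace and stop on an object; "squeeze" is the grip in N (left out, the last holds). Time passes only in rows, so rows that do not move let the fingers close, or fill a call up. It gives the time, the measured TCP pose, the force, the opening and the grip force at its end, in the units of the state.
- sensors.read_state(): the state, without advancing time (a new reading comes with each control period).
- viewer.capture(name): name is "scene" or "top" or "wrist"; returns the picture (480x640x3 uint8, blue, green, red); there is no depth.
- viewer.camera_model(name): a dict with "fx", "fy", "cx", "cy" (pixels), "k1" (the pictures are not rectified: a ray, as slopes to the right and down, at radius r is drawn at 1 + k1 r^2 times it, then the intrinsics apply), "rvec" (rotation vector, rad) and "tvec" (3), from world to camera coordinates, as OpenCV has them; the wrist camera has in their place "T_tool_cam" (4x4, takes a point from camera to tool coordinates, whose origin is the TCP and whose axes are the flange's). Camera axes: x right, y down, z forward; pixel columns grow to the right and rows downward; lengths in m; the calibration is good to about 2 mm. A picture is of the moment at which its call begins: read the wrist's pose just before it. camera_model takes no time and is no camera call.
- bot.close_job(): hands the job in; it is judged then, once.
The state is a dict: "clock": time; "joint_positions": joint angles; "qd": joint speeds; "tau": joint torques, N m; "tcp_pos": TCP position; "tcp_rot": TCP orientation; "ft_force": force on the tool from outside, world axes, zero at the start; "wrist_torque": the same for the moment, N m; "opening": finger opening in m; "grip_force": force on a finger pad.
Only numpy, scipy, OpenCV 4.12 (cv2) and the standard library are available. Lean on these libraries where they do the work, as an engineer would, in place of code of your own. Each camera call takes 0.05 s, during which the arm holds its last target. There are 200 camera calls.

TASK

Get the PTFE liner out from behind the two reagent bottles: first clear both bottles onto the empty side tray, then set the liner fully home in the clamped autoclave shell and lay the steel pressure disc centred and flat on top of it. Put each bottle back upright exactly where it stood in the store tray. Keep the bottles and the liner upright throughout, and leave the screw cap, the closed autoclave and the beaker where they are.

Things in the scene. Friction and masses are not known exactly. Their poses are not given: they have to be found in the camera images.
- bottle_round_mid (a point): Round white plastic reagent bottle, 66 mm diameter, 165 mm tall, with a ribbed white cap, about 0.3 kg; one of the two that stand in the near half of the store tray. The point is on its axis, half-way up (82.5 mm above its base); z is up along the axis. The straight body ends 126 mm above the base, the shoulder at 135 mm; the cap is 42 mm in diameter and runs from 138 to 165 mm: take it by the cap. It starts about 84 mm (centre to centre) from the square bottle.
- bottle_square_mid (a point): Square white plastic reagent bottle, 60 x 60 mm, 165 mm tall, otherwise like the round one, with the same 42 mm round cap from 138 to 165 mm above its base. The point is on its axis, half-way up (82.5 mm above its base); z up, x and y square to its sides. Which bottle stands left and which right varies.
- liner_mid (a point): White PTFE liner with its lid on, 62 mm tall, about 0.12 kg, standing in the store tray behind the bottles (far side from the robot), about 10 mm clear of them and lower than they are. Lower 44 mm: plain cup of 40 mm diameter; upper 18 mm: collar and lid of 52 mm diameter, by which it is held and which rests on the shell's rim when home. The point is on its axis, half-way up (31 mm above its base); z up.
- disc_mid (a point): Steel pressure disc, 56 mm diameter, 8 mm thick, about 0.15 kg, lying flat on the bench beside the clamp, on the robot's side of it. The point is its centre (4 mm above its underside); z up.
- shell_mouth (a point): Centre of the mouth of the open steel autoclave shell, level with its rim, 70 mm above the bench; z up. The shell is 65 mm in outside diameter; its bore is 47 mm in diameter and 50 mm deep. It is fixed in a bench clamp: base plate 90 x 130 mm (x, y) and 10 mm thick, jaws on the y sides up to 34 mm high. With the liner home, the liner's point is 13 mm below this point and the liner's top 18 mm above it.
- store_tray: Grey plastic store tray with the bottles and liner, fixed: 180 x 190 mm (x, y), low walls 16 mm high and 3 mm thick, floor 3 mm thick. Origin at the centre of its underside, on the bench; z up, x roughly away from the robot. The bottles stand side by side along y, 35 mm from its centre towards -x; the liner 25 mm from its centre towards +x.
- side_tray: Empty steel side tray, fixed: 220 x 160 mm (x, y), walls 16 mm high and 3 mm thick, floor 3 mm thick. Origin at the centre of its underside, on the bench; z up, x along its length. Both bottles stand in it with room to spare, for instance 50 mm either side of its centre along x.
- screw_cap: Screw cap of the autoclave, a knurled steel cup lying mouth up on the bench beyond the clamp, 73 mm diameter, 28 mm tall; origin at the centre of its underside. Not to be disturbed.
- closed_autoclave: Closed steel autoclave, 73 mm diameter, 98 mm tall, standing at the far side; origin at the centre of its underside. Not to be disturbed.
- beaker: Empty glass beaker, 68 mm diameter, 90 mm tall, standing at the far side; origin at the centre of its underside. Not to be disturbed.

How it is judged:
By the outcome, as a careful person would: the job done as asked, in the order asked, and still so for the second after the job is handed in, with the robot touching nothing.
It also fails if it takes over 136 s, if anything falls off the work surface, if the arm or the gripper's body presses on something with over 40 N, if the wrist force passes 120 N, or if a joint passes its speed limit or range.

## Working session

There is one attempt and no reset: what is moved stays moved. The work goes in short steps, Python scripts to look and compute and a tool call to move; the robot and the scene stay as the last step left them, time stands still between calls to the robot, and variables do not carry over. Pictures are saved under pics/ and viewed, at most 14 in all, crops included, and the job is handed in when it is done.

Besides the shell and the picture viewer there is one more tool, called after "Request:" in YAML: its name, and indented under it one key for each argument. carry_out: Moves the arm, as the interface text tells. Its arguments: {"type":"object","properties":{"slide":{"type":"array","items":{"type":"array","items":{"type":"number"}}},"yaw":{"type":"array","items":{"type":"number"}},"hand":{"type":"number"},"squeeze":{"type":"number"}},"required":["slide","yaw"]}

```bash
mkdir -p pics
cat > h.py <<'E'
import numpy as np, cv2
from scipy.spatial.transform import Rotation as R
from workcell import sensors, viewer, bot
def snap(n,f):
    s=sensors.read_state(); im=viewer.capture(n); cv2.imwrite(f'pics/{f}.png',im); return s,im
def pose(n,s=None):
    m=viewer.camera_model(n)
    if n=='wrist':
        T=np.array(m['T_tool_cam']); Rt=R.from_rotvec(s['tcp_rot']).as_matrix()
        return m,Rt@T[:3,:3],Rt@T[:3,3]+np.array(s['tcp_pos'])
    Rw=R.from_rotvec(m['rvec']).as_matrix(); return m,Rw.T,-Rw.T@np.array(m['tvec'])
def ray(n,uv,s=None):
    m,A,c=pose(n,s); d=np.array([(uv[0]-m['cx'])/m['fx'],(uv[1]-m['cy'])/m['fy']]); x=d.copy()
    for _ in range(30): x=d/(1+m['k1']*(x@x))
    return c,A@np.array([x[0],x[1],1])
def plane(n,uv,z,s=None):
    c,d=ray(n,uv,s); return c+d*(z-c[2])/d[2]
def proj(n,P,s=None):
    m,A,c=pose(n,s); p=A.T@(np.array(P)-c); x=p[:2]/p[2]; x=x*(1+m['k1']*(x@x))
    return np.array([m['fx']*x[0]+m['cx'],m['fy']*x[1]+m['cy']])
def st():
    s=sensors.read_state(); print(round(s['clock'],2),np.round(s['tcp_pos'],4),np.round(s['tcp_rot'],3),np.round(s['ft_force'],1),s['opening'],s['grip_force'],'q',np.round(s['joint_positions'],2)); 
    print('tool axes\n',np.round(R.from_rotvec(s['tcp_rot']).as_matrix(),4)); return s
E
python3 - <<'E'
from h import *
st()
for n in ('top','scene','wrist'): s,_=snap(n,n+'0')
for n in ('top','scene'): m,A,c=pose(n);print(n,m['fx'],m['k1'],c,A[:,2])
print(viewer.camera_model('wrist'))
E
```

```text
0.0 [ 0.146  -0.6327  0.2134] [-3.119 -0.355  0.   ] [ 0.4  0.5 -0.1] 0.09533092897861856 0.0 q [-1.43  0.12  1.65 -0.    1.37 -0.08]
tool axes
 [[ 9.744e-01  2.248e-01 -3.000e-04]
 [ 2.248e-01 -9.744e-01  2.100e-03]
 [ 2.000e-04 -2.100e-03 -1.000e+00]]
top 532.3500428707673 -0.045140895348194716 [ 0.5081925  -0.01057117  1.19611095] [ 0.07295202  0.01166904 -0.99726718]
scene 575.6361711157776 -0.1858392224263267 [ 1.21842229 -0.63253792  0.98461382] [-0.50941548  0.4971108  -0.7024078 ]
{'fx': 382.71877890854927, 'fy': 382.71877890854927, 'cx': 320.55249204354726, 'cy': 234.851996371941, 'k1': -0.061229704606702844, 'T_tool_cam': array([[ 5.31717248e-04, -9.61749029e-01, -2.73931601e-01,
         7.72027948e-02],
       [ 9.99999633e-01,  3.27167969e-04,  7.92400639e-04,
         6.70223173e-04],
       [-6.72468899e-04, -2.73931922e-01,  9.61748850e-01,
        -1.70315280e-01],
       [ 0.00000000e+00,  0.00000000e+00,  0.00000000e+00,
         1.00000000e+00]])}
```

View pics/top0.png

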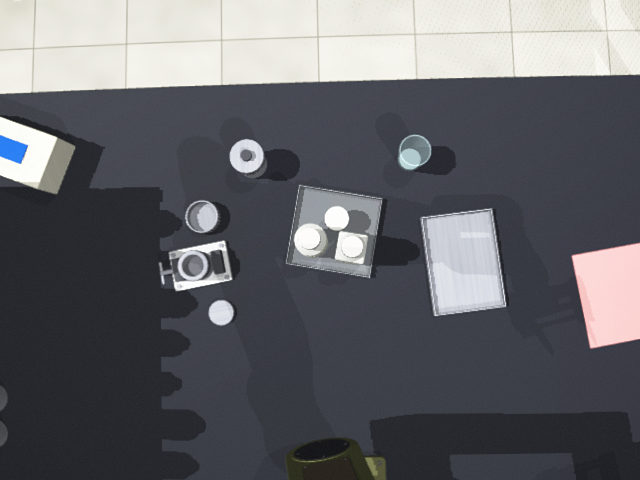

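View pics/scene0.png

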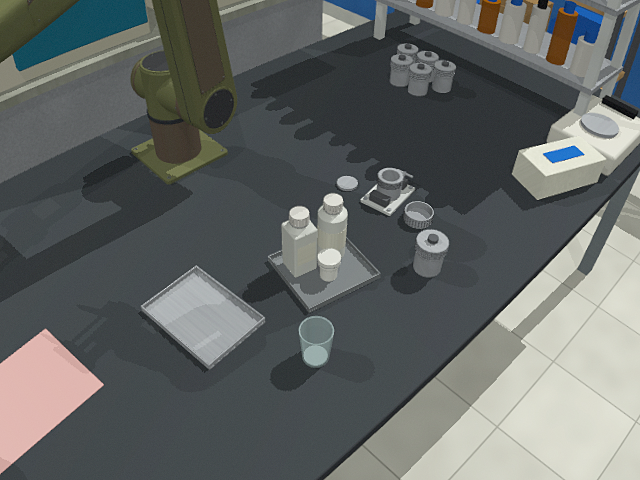

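Run:
```python
from h import *
im=cv2.imread('pics/top0.png')
a=cv2.resize(im[180:285,285:390],None,fx=5,fy=5,interpolation=cv2.INTER_CUBIC)[:525,:400]
a=cv2.resize(im[180:330,155:390],None,fx=3.4,fy=3.4,interpolation=cv2.INTER_CUBIC)
cv2.imwrite('pics/topcrop.png',a)
g=cv2.cvtColor(im,cv2.COLOR_BGR2GRAY)
def comp(lo,box):
    x0,y0,x1,y1=box; m=(g[y0:y1,x0:x1]>lo).astype(np.uint8)
    n,l,stt,c=cv2.connectedComponentsWithStats(m)
    for i in range(1,n):
        if stt[i,4]>60:
            cs,_=cv2.findContours((l==i).astype(np.uint8),0,1); (cx,cy),sz,an=cv2.minAreaRect(cs[0]); (ex,ey),r=cv2.minEnclosingCircle(cs[0])
            print(lo,'area',stt[i,4],'rect',np.round([cx+x0,cy+y0,*sz,an],1),'circ',np.round([ex+x0,ey+y0,r],1),'cent',np.round(c[i]+[x0,y0],1))
for lo in (110,235): comp(lo,(285,180,390,285))
comp(110,(205,295,240,330)); comp(110,(155,235,240,295)); comp(95,(415,200,515,325))
```

```text
110 area 5325 rect [333.9 230.7  85.2  80.4   9.5] circ [334.  231.   57.8] cent [333.4 230.8]
235 area 404 rect [336.5 217.   20.   23.   90. ] circ [336.2 218.   11.9] cent [336.3 217.1]
235 area 536 rect [306.5 238.5  29.   25.   90. ] circ [309.5 239.   15.5] cent [306.5 237.4]
235 area 514 rect [349.3 246.6  25.2  27.    9.5] circ [346.4 246.3  15.7] cent [348.  245.7]
110 area 516 rect [220.5 312.   24.7  24.7  45. ] circ [220.5 312.3  12.8] cent [220.6 312.2]
110 area 1790 rect [194.  266.5  41.   70.4  78.7] circ [195.6 265.8  37.8] cent [197.4 266.3]
95 area 7351 rect [462.9 261.4 100.9  73.6  82.1] circ [463.  261.5  61.2] cent [462.7 261.6]
```

View pics/topcrop.png

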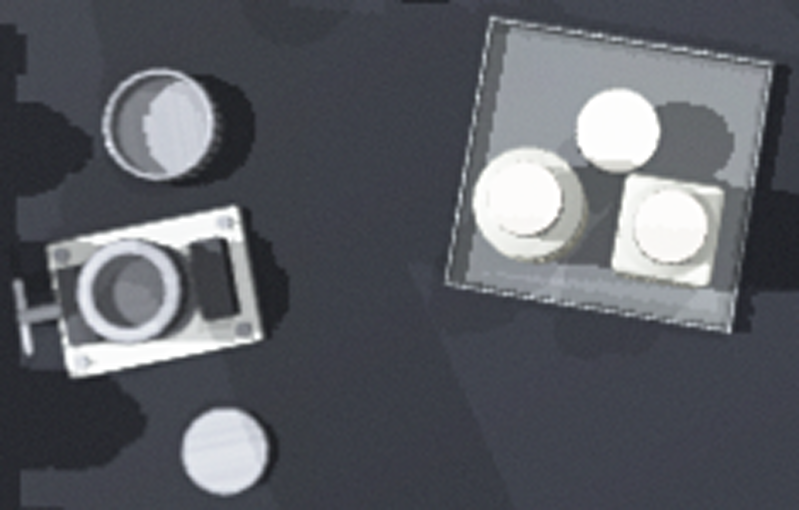

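Run:
```python
from h import *
def p(n,u,v,z): print(n,np.round(plane('top',(u,v),z),4))
p('round cap',308,238.2,.168);p('sq cap',352,246.5,.168);p('liner',336.8,218.2,.065)
p('shell',193.2,265.3,.07);p('disc',221.2,312.4,.008)
p('store',333.9,230.7,.016);p('side',462.9,261.4,.016)
for n,c in dict(store=[(490,17),(772,62),(733,331),(447,286)]).items():
    P=[plane('top',(a/3.4+155,b/3.4+180),.016)[:2] for a,b in c]; print(np.round(P,4),np.mean(P,0))
    print([np.degrees(np.arctan2(*(P[(i+1)%4]-P[i])[::-1])).round(1) for i in range(4)])
print(np.round([plane('top',u,.016)[:2] for u in cv2.boxPoints(((462.9,261.4),(100.9,73.6),82.1))],4))
print('clamp',np.round([plane('top',(a/3.4+155,b/3.4+180),.01)[:2] for a,b in [(237,208),(262,338),(72,377),(48,243)]],4))
for n,P in dict(rc=(.53,.06,.168)).items(): print(proj('scene',P))
```

```text
round cap [0.5771 0.0452 0.168 ]
sq cap [ 0.5588 -0.0395  0.168 ]
liner [ 0.6252 -0.0117  0.065 ]
shell [0.5323 0.2961 0.07  ]
disc [0.4273 0.251  0.008 ]
store [ 0.6025 -0.0046  0.016 ]
side [ 0.5269 -0.2883  0.016 ]
[[ 0.7073  0.0707]
 [ 0.6724 -0.1139]
 [ 0.497  -0.0829]
 [ 0.531   0.1025]] [ 0.60191851 -0.00590394]
[np.float64(-100.7), np.float64(170.0), np.float64(79.6), np.float64(-10.2)]
[[ 0.6292 -0.1959]
 [ 0.6477 -0.3597]
 [ 0.4254 -0.3801]
 [ 0.4078 -0.2184]]
clamp [[0.5859 0.2408]
 [0.5    0.2253]
 [0.4774 0.3514]
 [0.566  0.3669]]
[323.199571   186.12412221]
```

Request:
carry_out:
  slide:
    - [0, 0, -0.005]
    - [0, 0, -0.005]
    - [0, 0, -0.005]
    - [0, 0, -0.005]
    - [0, 0, -0.005]
  yaw: [-6.68, -6.68, -6.68, -6.68, -6.68]
  hand: 0
  squeeze: 30

```text
clock: 0.57
tcp_pos: [0.1461, -0.6331, 0.2393]
tcp_rot: [-2.883, -1.245, -0.0]
ft_force: [0.0, -0.2, 0.9]
opening: 0.0954
grip_force: 0.0
```

Request:
carry_out:
  slide:
    - [0, 0, -0.005]
    - [0, 0, -0.005]
    - [0, 0, -0.005]
    - [0, 0, -0.005]
    - [0, 0, -0.005]
  yaw: [-6.68, -6.68, -6.68, -6.68, -6.68]

```text
clock: 0.98
tcp_pos: [0.1461, -0.6331, 0.2644]
tcp_rot: [-2.404, -2.022, -0.001]
ft_force: [-0.1, 0.1, -0.4]
opening: 0.0955
grip_force: 0.0
```

Request:
carry_out:
  slide:
    - [0.02, 0.01, 0]
    - [0.03, 0.014, 0]
    - [0.034, 0.016, 0]
    - [0.034, 0.016, 0]
    - [0.034, 0.016, 0]
  yaw: [0, 0, 0, 0, 0]

```text
clock: 1.4
tcp_pos: [0.2444, -0.4949, 0.2641]
tcp_rot: [-2.411, -2.014, -0.001]
ft_force: [0.3, -0.1, -0.7]
opening: 0.0957
grip_force: 0.0
```

Request:
carry_out:
  slide:
    - [0.034, 0.016, 0]
    - [0.034, 0.016, 0]
    - [0.034, 0.016, 0]
    - [0.034, 0.016, 0]
    - [0.034, 0.016, 0]
  yaw: [0, 0, 0, 0, 0]

```text
clock: 1.82
tcp_pos: [0.3533, -0.3416, 0.2644]
tcp_rot: [-2.411, -2.015, -0.0]
ft_force: [0.9, 0.3, 0.3]
opening: 0.0951
grip_force: 0.0
```

Request:
carry_out:
  slide:
    - [0.034, 0.016, 0]
    - [0.034, 0.016, 0]
    - [0.034, 0.016, 0]
    - [0.034, 0.016, 0]
    - [0.034, 0.016, 0]
  yaw: [0, 0, 0, 0, 0]

```text
clock: 2.23
tcp_pos: [0.4622, -0.1884, 0.2645]
tcp_rot: [2.41, 2.015, 0.0]
ft_force: [0.7, -1.2, 0.1]
opening: 0.0947
grip_force: 0.0
```

Request:
carry_out:
  slide:
    - [0.034, 0.015, 0]
    - [0.034, 0.015, 0]
    - [0.034, 0.015, 0]
    - [0.03, 0.013, 0]
    - [0.02, 0.01, 0]
  yaw: [0, 0, 0, 0, 0]

```text
clock: 2.65
tcp_pos: [0.5563, -0.0499, 0.2642]
tcp_rot: [-2.407, -2.017, -0.0]
ft_force: [0.2, -0.8, -0.4]
opening: 0.0954
grip_force: 0.0
```

Run:
```python
from h import *
st(); s,im=snap('wrist','w1')
for P in [(.575,.0435,.168),(.5603,-.0395,.168),(.6266,-.0103,.065)]: print(proj('wrist',P,s))
```

```text
2.65 [ 0.5563 -0.0499  0.2642] [-2.407 -2.017 -0.   ] [ 0.2 -0.8 -0.4] 0.09543761994154971 0.0 q [-0.19 -0.1   1.8   0.    1.45 -0.01]
tool axes
 [[ 1.750e-01  9.846e-01 -4.000e-04]
 [ 9.846e-01 -1.750e-01  8.000e-04]
 [ 7.000e-04 -5.000e-04 -1.000e+00]]
[323.27956152  97.29260464]
[323.07835438 220.9462782 ]
[385.80233345 153.96625315]
```

View pics/w1.png

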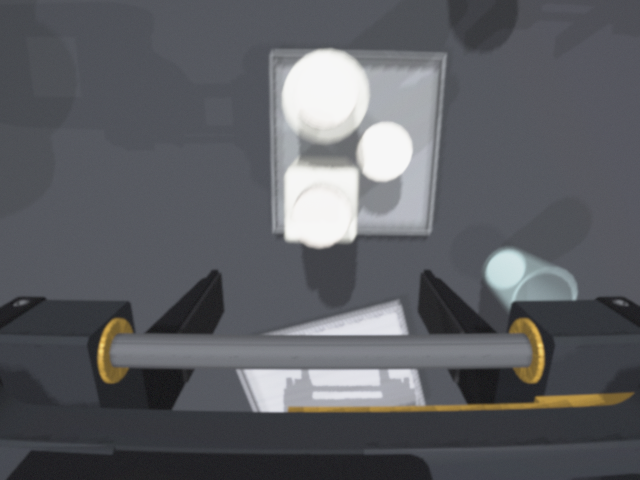

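Run:
```python
from h import *
im=cv2.imread('pics/w1.png')
c=im[35:255,260:450].min(axis=2).astype(float); c=np.clip((c-185)/65,0,1)*255
a=cv2.resize(c.astype(np.uint8),None,fx=2.7,fy=2.7,interpolation=cv2.INTER_CUBIC); cv2.imwrite('pics/w1c.png',a)
```

```text
(no output)
```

View pics/w1c.png

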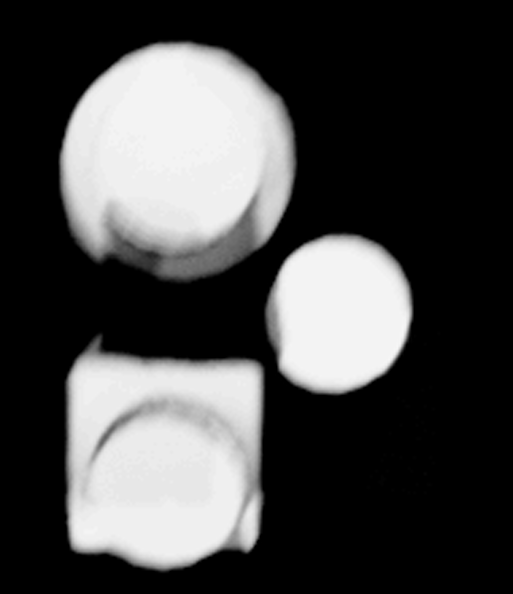

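```bash
cat >> h.py <<'E'
def delta(P):
    s=sensors.read_state(); T=R.from_rotvec(s['tcp_rot']).as_matrix(); print('tool delta',np.round(T.T@(np.array(P)-s['tcp_pos']),4))
E
python3 - <<'E'
from h import *
s=sensors.read_state()
for uv,z in [((321.3,216.1),.168),((328,92),.168),((260+340/2.7,35+313/2.7),.065)]: print(np.round(plane('wrist',uv,z,s),4))
# square body top edges cross-check at shoulder z
q=plane('wrist',(321.3,216.1),.168,s); delta((q[0],q[1],.145))
E
```

```text
[ 0.5611 -0.0336  0.168 ]
[0.5799 0.0484 0.168 ]
[ 0.6285 -0.0051  0.065 ]
tool delta [0.0144 0.0008 0.1191]
```

Run:
```python
from h import *
for n,Ps in dict(sq=[(.5611,-.0336,.168),(.5588,-.0395,.168)],rd=[(.5799,.0484,.168),(.5771,.0452,.168)],li=[(.6285,-.0051,.065),(.6252,-.0117,.065)],di=[(.4273,.251,.008)],sh=[(.5323,.2961,.07)]).items(): print(n,[np.round(proj('scene',P),1) for P in Ps])
im=cv2.imread('pics/scene0.png')
a=cv2.resize(im[165:290,260:440],None,fx=4.4,fy=4.4,interpolation=cv2.INTER_CUBIC); cv2.imwrite('pics/scc.png',a)
```

```text
sq [array([301.3, 212.5]), array([298.5, 213.2])]
rd [array([335.4, 199.5]), array([333.4, 199.5])]
li [array([331.7, 256.7]), array([328.5, 257.4])]
di [array([346.6, 182.9])]
sh [array([389.8, 176.2])]
```

View pics/scc.png

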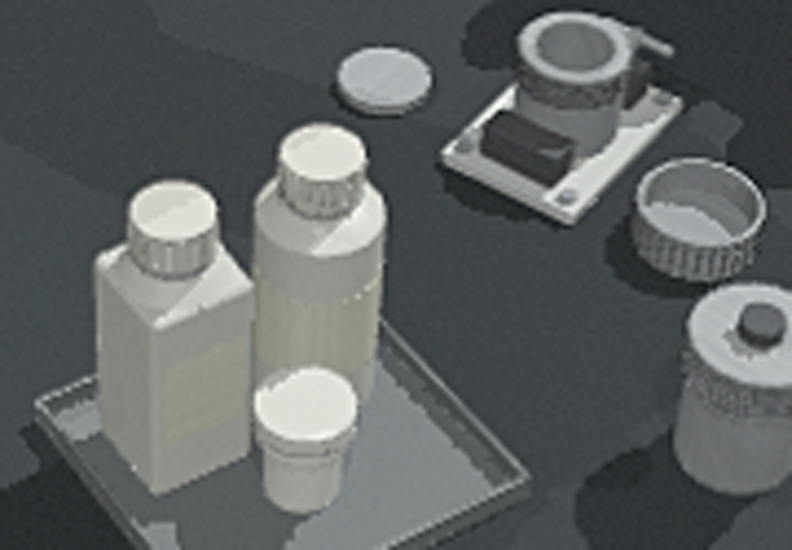

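Request:
carry_out:
  slide:
    - [0.006, 0.001, 0.02]
    - [0.006, 0, 0.03]
    - [0, 0, 0.03]
    - [0, 0, 0.025]
    - [0, 0, 0.014]
  yaw: [0, 0, 0, 0, 0]

```text
clock: 3.12
tcp_pos: [0.5563, -0.0407, 0.1415]
tcp_rot: [-2.407, -2.013, 0.006]
ft_force: [-0.5, -0.1, -0.1]
opening: 0.0952
grip_force: 0.0
```

Request:
carry_out:
  slide:
    - [0, 0, 0]
    - [0, 0, 0]
    - [0, 0, 0]
    - [0, 0, 0]
    - [0, 0, 0]
  yaw: [0, 0, 0, 0, 0]
  hand: 255
  squeeze: 25

```text
clock: 3.53
tcp_pos: [0.5598, -0.0414, 0.1479]
tcp_rot: [2.408, 2.013, 0.004]
ft_force: [-0.1, -0.1, -0.6]
opening: 0.0671
grip_force: 0.0
```

Request:
carry_out:
  slide:
    - [0, 0, 0]
    - [0, 0, 0]
    - [0, 0, 0]
    - [0, 0, 0]
    - [0, 0, 0]
  yaw: [0, 0, 0, 0, 0]

```text
clock: 3.95
tcp_pos: [0.5584, -0.041, 0.1459]
tcp_rot: [-2.41, -2.015, 0.001]
ft_force: [-1.2, -0.9, 1.3]
opening: 0.0417
grip_force: 25.0
```

Request:
carry_out:
  slide:
    - [0, 0, 0]
    - [0, 0, 0]
    - [0, 0, 0]
    - [0, 0, 0]
    - [0, 0, 0]
  yaw: [0, 0, 0, 0, 0]

```text
clock: 4.37
tcp_pos: [0.5585, -0.041, 0.1459]
tcp_rot: [-2.41, -2.015, 0.0]
ft_force: [-1.9, 0.7, 3.0]
opening: 0.0415
grip_force: 25.0
```

Run:
```python
from h import *
st()
```

```text
4.37 [ 0.5585 -0.041   0.1459] [-2.41  -2.015  0.   ] [-1.9  0.7  3. ] 0.041537554276240965 25.005750060081482 q [-0.17 -0.02  1.92 -0.    1.24  0.01]
tool axes
 [[ 1.772e-01  9.842e-01 -3.000e-04]
 [ 9.842e-01 -1.772e-01  0.000e+00]
 [-0.000e+00 -3.000e-04 -1.000e+00]]
```

Request:
carry_out:
  slide:
    - [0, 0, -0.006]
    - [0, 0, -0.014]
    - [0, 0, -0.02]
    - [0, 0, -0.02]
    - [0, 0, -0.01]
  yaw: [0, 0, 0, 0, 0]

```text
clock: 4.78
tcp_pos: [0.5598, -0.0413, 0.2187]
tcp_rot: [2.408, 2.013, 0.004]
ft_force: [0.7, -0.6, -4.0]
opening: 0.0418
grip_force: 25.0
```

Request:
carry_out:
  slide:
    - [-0.008, 0.002, 0]
    - [-0.014, 0.004, 0]
    - [-0.02, 0.005, 0]
    - [-0.024, 0.006, 0]
    - [-0.026, 0.007, 0]
  yaw: [0, 0, 0, 0, 0]

```text
clock: 5.2
tcp_pos: [0.5648, -0.1373, 0.2133]
tcp_rot: [-2.408, -2.014, 0.003]
ft_force: [-0.2, -0.6, -3.7]
opening: 0.0419
grip_force: 25.0
```

Request:
carry_out:
  slide:
    - [-0.026, 0.007, 0]
    - [-0.026, 0.007, 0]
    - [-0.024, 0.006, 0]
    - [-0.022, 0.006, 0]
    - [-0.018, 0.004, 0]
  yaw: [0, 0, 0, 0, 0]

```text
clock: 5.62
tcp_pos: [0.5735, -0.2583, 0.2129]
tcp_rot: [-2.41, -2.011, 0.003]
ft_force: [-0.2, -0.0, -5.1]
opening: 0.0413
grip_force: 25.0
```

Request:
carry_out:
  slide:
    - [-0.013, 0.004, 0]
    - [-0.008, 0.002, 0]
    - [-0.004, 0.001, 0]
    - [-0.003, 0, 0]
    - [0, 0, 0]
  yaw: [0, 0, 0, 0, 0]

```text
clock: 6.03
tcp_pos: [0.5766, -0.2841, 0.2152]
tcp_rot: [-2.41, -2.015, 0.0]
ft_force: [0.8, 0.4, -3.8]
opening: 0.0415
grip_force: 25.0
```

Request:
carry_out:
  slide:
    - [0, 0, 0]
    - [0, 0, 0]
    - [0, 0, 0]
    - [0, 0, 0]
    - [0, 0, 0]
  yaw: [0, 0, 0, 0, 0]

```text
clock: 6.45
tcp_pos: [0.5769, -0.2837, 0.2158]
tcp_rot: [2.409, 2.016, 0.0]
ft_force: [-0.2, -0.2, -3.1]
opening: 0.0417
grip_force: 25.0
```

Run:
```python
from h import *
snap('scene','s1'); snap('top','t1'); delta((.577,-.284,.148))
```

```text
tool delta [-0.      0.0001  0.0678]
```

View pics/s1.png

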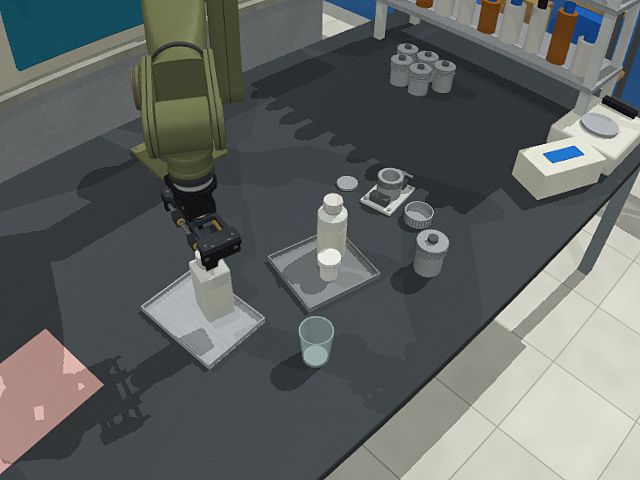

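Request:
carry_out:
  slide:
    - [0, 0, 0.012]
    - [0, 0, 0.018]
    - [0, 0, 0.018]
    - [0, 0, 0.009]
    - [0, 0, 0.005]
  yaw: [0, 0, 0, 0, 0]

```text
clock: 6.97
tcp_pos: [0.5755, -0.2834, 0.1505]
tcp_rot: [-2.407, -2.012, 0.002]
ft_force: [-0.4, -0.6, -4.5]
opening: 0.0415
grip_force: 25.0
```

Request:
carry_out:
  slide:
    - [0, 0, 0.003]
    - [0, 0, 0.002]
    - [0, 0, 0.001]
    - [0, 0, 0]
    - [0, 0, 0]
  yaw: [0, 0, 0, 0, 0]

```text
clock: 7.38
tcp_pos: [0.5773, -0.2844, 0.1486]
tcp_rot: [2.409, 2.014, 0.001]
ft_force: [-0.0, 0.1, -3.9]
opening: 0.0416
grip_force: 25.0
```

Request:
carry_out:
  slide:
    - [0, 0, 0]
    - [0, 0, 0]
    - [0, 0, 0]
    - [0, 0, 0]
    - [0, 0, 0]
  yaw: [0, 0, 0, 0, 0]

```text
clock: 7.8
tcp_pos: [0.5768, -0.2841, 0.1477]
tcp_rot: [2.41, 2.015, 0.0]
ft_force: [-1.3, 0.0, -4.4]
opening: 0.0418
grip_force: 25.0
```

Request:
carry_out:
  slide:
    - [0, 0, 0.001]
    - [0, 0, 0.001]
    - [0, 0, 0]
    - [0, 0, 0]
    - [0, 0, 0]
  yaw: [0, 0, 0, 0, 0]

```text
clock: 8.22
tcp_pos: [0.5769, -0.2842, 0.1459]
tcp_rot: [2.41, 2.015, 0.0]
ft_force: [0.1, -0.3, -1.6]
opening: 0.0416
grip_force: 25.0
```

Request:
carry_out:
  slide:
    - [0, 0, 0]
    - [0, 0, 0]
    - [0, 0, 0]
    - [0, 0, 0]
    - [0, 0, 0]
  yaw: [0, 0, 0, 0, 0]

```text
clock: 8.63
tcp_pos: [0.5769, -0.2842, 0.1459]
tcp_rot: [2.41, 2.015, 0.0]
ft_force: [-0.8, -0.0, -0.9]
opening: 0.0416
grip_force: 25.0
```

Request:
carry_out:
  slide:
    - [0, 0, 0]
    - [0, 0, 0]
    - [0, 0, 0]
    - [0, 0, 0]
    - [0, 0, 0]
  yaw: [0, 0, 0, 0, 0]
  hand: 0

```text
clock: 9.05
tcp_pos: [0.5771, -0.2842, 0.146]
tcp_rot: [2.41, 2.015, 0.0]
ft_force: [-0.0, 0.6, -0.6]
opening: 0.0694
grip_force: 0.0
```

Request:
carry_out:
  slide:
    - [0, 0, -0.01]
    - [0, 0, -0.02]
    - [0, 0, -0.03]
    - [0, 0, -0.03]
    - [0, 0, -0.02]
  yaw: [0, 0, 0, 0, 0]

```text
clock: 9.47
tcp_pos: [0.5777, -0.2846, 0.2601]
tcp_rot: [2.407, 2.012, 0.002]
ft_force: [0.4, 0.4, 1.6]
opening: 0.0944
grip_force: 0.0
```

Request:
carry_out:
  slide:
    - [0.02, -0.004, 0]
    - [0.03, -0.005, 0]
    - [0.034, -0.006, 0]
    - [0.034, -0.006, 0]
    - [0.034, -0.006, 0]
  yaw: [0, 0, 0, 0, 0]

```text
clock: 9.88
tcp_pos: [0.5771, -0.1285, 0.2568]
tcp_rot: [2.41, 2.013, 0.001]
ft_force: [1.1, -0.7, -0.4]
opening: 0.0951
grip_force: 0.0
```

Request:
carry_out:
  slide:
    - [0.034, -0.006, 0]
    - [0.034, -0.006, 0]
    - [0.034, -0.006, 0]
    - [0.03, -0.005, 0]
    - [0.02, -0.004, 0]
  yaw: [0, 0, 0, 0, 0]

```text
clock: 10.3
tcp_pos: [0.5774, 0.0273, 0.2569]
tcp_rot: [2.408, 2.017, 0.002]
ft_force: [-0.1, -0.1, 0.5]
opening: 0.0951
grip_force: 0.0
```

Request:
carry_out:
  slide:
    - [0.012, -0.002, 0]
    - [0.006, -0.001, 0]
    - [0.002, -0.001, 0]
    - [0, 0, 0]
    - [0, 0, 0]
  yaw: [0, 0, 0, 0, 0]

```text
clock: 10.72
tcp_pos: [0.5772, 0.044, 0.2557]
tcp_rot: [2.411, 2.014, -0.0]
ft_force: [-1.5, -0.8, -0.1]
opening: 0.0954
grip_force: 0.0
```

Run:
```python
from h import *
st(); delta((.577,.045,.1459)); s,im=snap('wrist','w2'); print(proj('wrist',(.577,.045,.168),s))
g=im.min(axis=2); m=(g>235).astype(np.uint8); m[300:]=0
n,l,q,c=cv2.connectedComponentsWithStats(m); print([(q[i],c[i].round(1)) for i in range(1,n) if q[i,4]>300])
```

```text
10.72 [0.5772 0.044  0.2557] [ 2.411  2.014 -0.   ] [-1.5 -0.8 -0.1] 0.09540977216775456 0.0 q [-0.02 -0.05  1.76 -0.    1.43  0.16]
tool axes
 [[ 1.783e-01  9.840e-01 -0.000e+00]
 [ 9.840e-01 -1.783e-01 -4.000e-04]
 [-4.000e-04  1.000e-04 -1.000e+00]]
tool delta [ 0.001  -0.0004  0.1098]
[319.51160807 237.59111202]
[(array([ 278,  185,  124,   93, 6747], dtype=int32), array([335.2, 234. ]))]
```

Request:
carry_out:
  slide:
    - [0.001, 0, 0.015]
    - [0, 0, 0.03]
    - [0, 0, 0.03]
    - [0, 0, 0.02]
    - [0, 0, 0.01]
  yaw: [0, 0, 0, 0, 0]

```text
clock: 11.18
tcp_pos: [0.5753, 0.0449, 0.1468]
tcp_rot: [-2.409, -2.011, 0.007]
ft_force: [-0.3, -0.1, 0.1]
opening: 0.0951
grip_force: 0.0
```

Request:
carry_out:
  slide:
    - [0, 0, 0.003]
    - [0, 0, 0.002]
    - [0, 0, 0]
    - [0, 0, 0]
    - [0, 0, 0]
  yaw: [0, 0, 0, 0, 0]
  hand: 255

```text
clock: 11.6
tcp_pos: [0.5784, 0.046, 0.1475]
tcp_rot: [2.409, 2.014, 0.004]
ft_force: [0.6, 0.5, 0.1]
opening: 0.067
grip_force: 0.0
```

Request:
carry_out:
  slide:
    - [0, 0, 0]
    - [0, 0, 0]
    - [0, 0, 0]
    - [0, 0, 0]
    - [0, 0, 0]
  yaw: [0, 0, 0, 0, 0]

```text
clock: 12.02
tcp_pos: [0.5772, 0.0461, 0.1459]
tcp_rot: [-2.41, -2.015, 0.0]
ft_force: [-1.0, 0.4, 1.2]
opening: 0.0414
grip_force: 25.0
```

Request:
carry_out:
  slide:
    - [0, 0, 0]
    - [0, 0, 0]
    - [0, 0, 0]
    - [0, 0, 0]
    - [0, 0, 0]
  yaw: [0, 0, 0, 0, 0]

```text
clock: 12.43
tcp_pos: [0.5773, 0.046, 0.1459]
tcp_rot: [-2.41, -2.015, 0.0]
ft_force: [-2.1, 0.7, 3.7]
opening: 0.0412
grip_force: 25.0
```

Request:
carry_out:
  slide:
    - [0, 0, -0.006]
    - [0, 0, -0.014]
    - [0, 0, -0.02]
    - [0, 0, -0.02]
    - [0, 0, -0.01]
  yaw: [0, 0, 0, 0, 0]

```text
clock: 12.85
tcp_pos: [0.5785, 0.0459, 0.2189]
tcp_rot: [2.408, 2.013, 0.005]
ft_force: [1.1, -1.0, -2.5]
opening: 0.0415
grip_force: 25.0
```

Request:
carry_out:
  slide:
    - [-0.008, -0.001, 0]
    - [-0.016, -0.002, 0]
    - [-0.022, -0.002, 0]
    - [-0.026, -0.003, 0]
    - [-0.028, -0.003, 0]
  yaw: [0, 0, 0, 0, 0]

```text
clock: 13.27
tcp_pos: [0.5475, -0.0513, 0.2141]
tcp_rot: [-2.408, -2.015, 0.002]
ft_force: [0.3, -0.4, -2.7]
opening: 0.0417
grip_force: 25.0
```

Request:
carry_out:
  slide:
    - [-0.028, -0.003, 0]
    - [-0.028, -0.003, 0]
    - [-0.028, -0.003, 0]
    - [-0.028, -0.003, 0]
    - [-0.028, -0.003, 0]
  yaw: [0, 0, 0, 0, 0]

```text
clock: 13.68
tcp_pos: [0.5076, -0.187, 0.2142]
tcp_rot: [-2.409, -2.014, 0.002]
ft_force: [-0.0, -0.7, -3.6]
opening: 0.0418
grip_force: 25.0
```

Request:
carry_out:
  slide:
    - [-0.026, -0.003, 0]
    - [-0.024, -0.003, 0]
    - [-0.02, -0.002, 0]
    - [-0.014, -0.002, 0]
    - [-0.01, -0.001, 0]
  yaw: [0, 0, 0, 0, 0]

```text
clock: 14.1
tcp_pos: [0.4804, -0.2774, 0.2145]
tcp_rot: [-2.41, -2.012, 0.001]
ft_force: [0.6, 0.2, -2.4]
opening: 0.0415
grip_force: 25.0
```

Request:
carry_out:
  slide:
    - [-0.008, -0.001, 0]
    - [-0.005, -0.001, 0]
    - [-0.003, 0, 0]
    - [0, 0, 0]
    - [0, 0, 0]
  yaw: [0, 0, 0, 0, 0]

```text
clock: 14.52
tcp_pos: [0.4772, -0.2911, 0.2157]
tcp_rot: [-2.409, -2.016, -0.0]
ft_force: [0.1, 0.5, -3.1]
opening: 0.0414
grip_force: 25.0
```

Request:
carry_out:
  slide:
    - [0, 0, 0.012]
    - [0, 0, 0.018]
    - [0, 0, 0.018]
    - [0, 0, 0.009]
    - [0, 0, 0.005]
  yaw: [0, 0, 0, 0, 0]

```text
clock: 14.93
tcp_pos: [0.4759, -0.2902, 0.1509]
tcp_rot: [-2.406, -2.013, 0.001]
ft_force: [-0.3, 0.4, -2.6]
opening: 0.0413
grip_force: 25.0
```

Request:
carry_out:
  slide:
    - [0, 0, 0.003]
    - [0, 0, 0.002]
    - [0, 0, 0.001]
    - [0, 0, 0]
    - [0, 0, 0]
  yaw: [0, 0, 0, 0, 0]

```text
clock: 15.35
tcp_pos: [0.4774, -0.2919, 0.1485]
tcp_rot: [2.409, 2.014, 0.001]
ft_force: [-0.9, -0.6, -1.8]
opening: 0.0417
grip_force: 25.0
```

Request:
carry_out:
  slide:
    - [0, 0, 0]
    - [0, 0, 0]
    - [0, 0, 0]
    - [0, 0, 0]
    - [0, 0, 0]
  yaw: [0, 0, 0, 0, 0]

```text
clock: 15.77
tcp_pos: [0.4769, -0.2916, 0.1478]
tcp_rot: [2.41, 2.015, 0.0]
ft_force: [-0.4, -0.4, -3.7]
opening: 0.0415
grip_force: 25.0
```

Request:
carry_out:
  slide:
    - [0, 0, 0.001]
    - [0, 0, 0.001]
    - [0, 0, 0]
    - [0, 0, 0]
    - [0, 0, 0]
  yaw: [0, 0, 0, 0, 0]

```text
clock: 16.18
tcp_pos: [0.477, -0.2916, 0.1459]
tcp_rot: [2.41, 2.015, 0.0]
ft_force: [0.7, 0.9, -2.0]
opening: 0.0416
grip_force: 25.0
```

Request:
carry_out:
  slide:
    - [0, 0, 0]
    - [0, 0, 0]
    - [0, 0, 0]
    - [0, 0, 0]
    - [0, 0, 0]
  yaw: [0, 0, 0, 0, 0]

```text
clock: 16.6
tcp_pos: [0.477, -0.2917, 0.1459]
tcp_rot: [2.41, 2.015, 0.0]
ft_force: [-0.4, -0.9, -0.6]
opening: 0.0419
grip_force: 25.0
```

Request:
carry_out:
  slide:
    - [0, 0, 0]
    - [0, 0, 0]
    - [0, 0, 0]
    - [0, 0, 0]
    - [0, 0, 0]
  yaw: [0, 0, 0, 0, 0]
  hand: 0

```text
clock: 17.02
tcp_pos: [0.477, -0.2916, 0.1457]
tcp_rot: [2.41, 2.015, 0.0]
ft_force: [-0.6, 0.1, 0.4]
opening: 0.0694
grip_force: 0.0
```

Request:
carry_out:
  slide:
    - [0, 0, -0.01]
    - [0, 0, -0.02]
    - [0, 0, -0.03]
    - [0, 0, -0.03]
    - [0, 0, -0.02]
  yaw: [0, 0, 0, 0, 0]

```text
clock: 17.43
tcp_pos: [0.4777, -0.2921, 0.2599]
tcp_rot: [2.407, 2.012, 0.002]
ft_force: [0.5, -0.4, 0.5]
opening: 0.0945
grip_force: 0.0
```

Request:
carry_out:
  slide:
    - [0.02, 0.006, 0]
    - [0.028, 0.009, 0]
    - [0.032, 0.01, 0]
    - [0.032, 0.01, 0]
    - [0.032, 0.01, 0]
  yaw: [0, 0, 0, 0, 0]

```text
clock: 17.85
tcp_pos: [0.5473, -0.1566, 0.2568]
tcp_rot: [2.41, 2.014, 0.001]
ft_force: [0.2, 0.2, 0.9]
opening: 0.0952
grip_force: 0.0
```

Request:
carry_out:
  slide:
    - [0.032, 0.01, 0]
    - [0.032, 0.01, 0]
    - [0.032, 0.01, 0]
    - [0.028, 0.009, 0]
    - [0.02, 0.007, 0]
  yaw: [0, 0, 0, 0, 0]

```text
clock: 18.27
tcp_pos: [0.6184, -0.0218, 0.2566]
tcp_rot: [2.408, 2.017, 0.002]
ft_force: [-0.4, -0.4, -0.9]
opening: 0.0951
grip_force: 0.0
```

Request:
carry_out:
  slide:
    - [0.01, 0.003, 0.01]
    - [0.005, 0.002, 0.02]
    - [0, 0, 0.02]
    - [0, 0, 0.01]
    - [0, 0, 0.005]
  yaw: [0, 0, 0, 0, 0]

```text
clock: 18.68
tcp_pos: [0.6236, -0.0107, 0.1879]
tcp_rot: [-2.408, -2.013, 0.005]
ft_force: [-0.2, -0.1, 0.0]
opening: 0.0947
grip_force: 0.0
```

Request:
carry_out:
  slide:
    - [0, 0, 0]
    - [0, 0, 0]
    - [0, 0, 0]
    - [0, 0, 0]
    - [0, 0, 0]
  yaw: [0, 0, 0, 0, 0]

```text
clock: 19.1
tcp_pos: [0.6257, -0.0106, 0.192]
tcp_rot: [2.409, 2.014, 0.002]
ft_force: [1.6, 0.8, -0.3]
opening: 0.0952
grip_force: 0.0
```

```bash
cat >> h.py <<'E'
def blobs(im,lo,ymax=300,amin=300):
    g=im.min(axis=2); m=(g>lo).astype(np.uint8); m[ymax:]=0
    cs,_=cv2.findContours(m,cv2.RETR_EXTERNAL,cv2.CHAIN_APPROX_NONE)
    for c in cs:
        if cv2.contourArea(c)>amin: print('area',cv2.contourArea(c),'bbox',cv2.boundingRect(c),'ell',np.round(np.hstack(cv2.fitEllipse(c)),1))
E
python3 - <<'E'
from h import *
st(); s,im=snap('wrist','w3'); print(proj('wrist',(.6255,-.010,.065),s)); blobs(im,235); snap('top','t3'); snap('scene','s3')
a=np.vstack([cv2.resize(im[:300],(640,300)),cv2.imread('pics/s3.png')[180:480]]);cv2.imwrite('pics/m3.png',a)
E
```

```text
19.1 [ 0.6257 -0.0106  0.192 ] [2.409e+00 2.014e+00 2.000e-03] [ 1.6  0.8 -0.3] 0.0952050955125873 0.0 q [-0.1   0.08  1.73  0.    1.32  0.08]
tool axes
 [[ 1.775e-01  9.841e-01  2.000e-03]
 [ 9.841e-01 -1.775e-01 -2.000e-04]
 [ 2.000e-04  2.000e-03 -1.000e+00]]
[319.48646187 224.28187467]
area 3094.5 bbox (285, 193, 64, 63) ell [316.5 224.3  62.2  63.4  95.1]
```

View pics/m3.png

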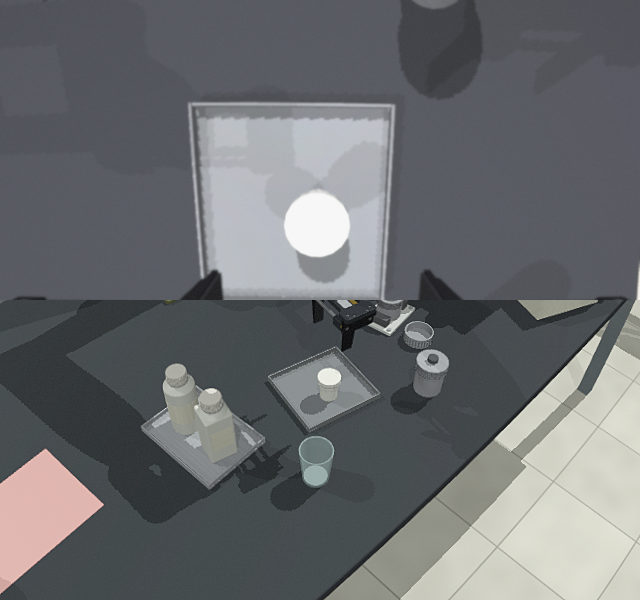

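Request:
carry_out:
  slide:
    - [0, -0.002, 0.015]
    - [0, 0, 0.03]
    - [0, 0, 0.035]
    - [0, 0, 0.03]
    - [0, 0, 0.015]
  yaw: [0, 0, 0, 0, 0]

```text
clock: 19.67
tcp_pos: [0.6204, -0.0097, 0.0611]
tcp_rot: [-2.407, -2.012, 0.007]
ft_force: [-0.6, 0.5, -0.2]
opening: 0.0947
grip_force: 0.0
```

Request:
carry_out:
  slide:
    - [0, 0, 0.008]
    - [0, 0, 0.005]
    - [0, 0, 0.002]
    - [0, 0, 0.001]
    - [0, 0, 0]
  yaw: [0, 0, 0, 0, 0]

```text
clock: 20.08
tcp_pos: [0.6243, -0.0101, 0.0512]
tcp_rot: [2.409, 2.014, 0.003]
ft_force: [-0.9, -0.7, -1.3]
opening: 0.0954
grip_force: 0.0
```

Request:
carry_out:
  slide:
    - [0, 0, 0]
    - [0, 0, 0]
    - [0, 0, 0]
    - [0, 0, 0]
    - [0, 0, 0]
  yaw: [0, 0, 0, 0, 0]

```text
clock: 20.5
tcp_pos: [0.6232, -0.01, 0.0499]
tcp_rot: [2.41, 2.015, 0.0]
ft_force: [-0.2, 0.3, -0.0]
opening: 0.0951
grip_force: 0.0
```

Run:
```python
from h import *
st(); s,im=snap('wrist','w4'); blobs(im,235,480); print(proj('wrist',(.6237,-.0097,.065),s))
```

```text
20.5 [ 0.6232 -0.01    0.0499] [2.41  2.015 0.   ] [-0.2  0.3 -0. ] 0.0950733969972367 0.0 q [-0.1   0.22  1.84  0.    1.09  0.08]
tool axes
 [[ 1.772e-01  9.842e-01  4.000e-04]
 [ 9.842e-01 -1.772e-01 -0.000e+00]
 [ 0.000e+00  4.000e-04 -1.000e+00]]
area 7252.0 bbox (263, 252, 114, 82) ell [321.6 297.2  86.7 110.6  84.8]
[320.75308581 303.70235929]
```

Request:
carry_out:
  slide:
    - [0, 0, 0]
    - [0, 0, 0]
    - [0, 0, 0]
    - [0, 0, 0]
    - [0, 0, 0]
  yaw: [0, 0, 0, 0, 0]
  hand: 255
  squeeze: 20

```text
clock: 20.97
tcp_pos: [0.6231, -0.01, 0.0496]
tcp_rot: [-2.41, -2.015, 0.0]
ft_force: [0.1, -0.6, 0.0]
opening: 0.0673
grip_force: 0.0
```

Request:
carry_out:
  slide:
    - [0, 0, 0]
    - [0, 0, 0]
    - [0, 0, 0]
    - [0, 0, 0]
    - [0, 0, 0]
  yaw: [0, 0, 0, 0, 0]

```text
clock: 21.38
tcp_pos: [0.6231, -0.01, 0.0496]
tcp_rot: [-2.41, -2.015, 0.0]
ft_force: [-0.2, 0.7, 0.3]
opening: 0.0513
grip_force: 20.0
```

Request:
carry_out:
  slide:
    - [0, 0, -0.004]
    - [0, 0, -0.01]
    - [0, 0, -0.02]
    - [0, 0, -0.025]
    - [0, 0, -0.025]
  yaw: [0, 0, 0, 0, 0]

```text
clock: 21.8
tcp_pos: [0.6226, -0.01, 0.1346]
tcp_rot: [-2.41, -2.014, 0.001]
ft_force: [0.6, -0.7, -1.2]
opening: 0.0514
grip_force: 20.0
```

Request:
carry_out:
  slide:
    - [0, 0, -0.014]
    - [0, 0, -0.006]
    - [0, 0, -0.002]
    - [0, 0, 0]
    - [0, 0, 0]
  yaw: [0, 0, 0, 0, 0]

```text
clock: 22.22
tcp_pos: [0.6221, -0.0099, 0.1539]
tcp_rot: [-2.409, -2.014, 0.003]
ft_force: [0.1, 0.9, -1.4]
opening: 0.0516
grip_force: 20.0
```

Run:
```python
from h import *
st(); delta((.532,.297,.14)); s,im=snap('wrist','w5'); blobs(im,225,480); snap('scene','s5')
c=cv2.imread('pics/s5.png')[130:310,240:460]; cv2.imwrite('pics/m5.png',np.hstack([cv2.resize(c,(440,360)),cv2.resize(im,(360,360))]))
```

```text
22.22 [ 0.6221 -0.0099  0.1539] [-2.409 -2.014  0.003] [ 0.1  0.9 -1.4] 0.051599276202482065 19.99808371067047 q [-0.1   0.11  1.77  0.    1.26  0.08]
tool axes
 [[ 1.772e-01  9.842e-01 -2.800e-03]
 [ 9.842e-01 -1.772e-01  3.000e-04]
 [-2.000e-04 -2.800e-03 -1.000e+00]]
tool delta [ 0.2861 -0.143   0.0142]
area 8051.0 bbox (264, 247, 114, 88) ell [320.4 295.6  89.9 117.7  90.7]
```

View pics/m5.png

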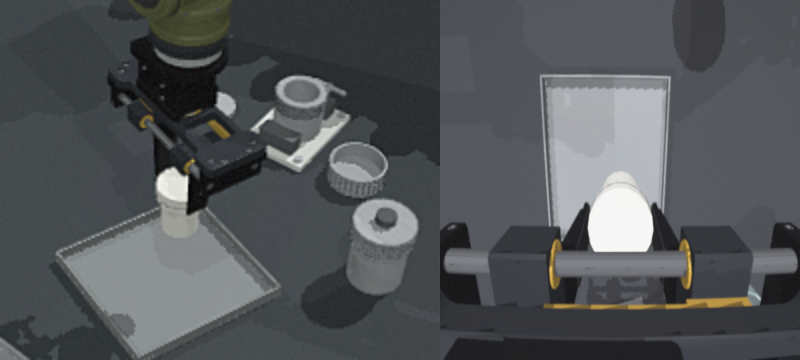

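Request:
carry_out:
  slide:
    - [0.01, -0.006, 0]
    - [0.02, -0.013, 0]
    - [0.026, -0.016, 0]
    - [0.028, -0.018, 0]
    - [0.028, -0.018, 0]
  yaw: [0, 0, 0, 0, 0]

```text
clock: 22.73
tcp_pos: [0.5717, 0.1143, 0.1548]
tcp_rot: [-2.41, -2.013, 0.002]
ft_force: [0.1, -0.4, -0.1]
opening: 0.0512
grip_force: 20.0
```

Request:
carry_out:
  slide:
    - [0.028, -0.018, 0]
    - [0.026, -0.016, 0]
    - [0.022, -0.014, 0]
    - [0.016, -0.01, 0]
    - [0.01, -0.006, 0]
  yaw: [0, 0, 0, 0, 0]

```text
clock: 23.15
tcp_pos: [0.5263, 0.2268, 0.1549]
tcp_rot: [-2.407, -2.017, 0.002]
ft_force: [-0.2, 0.1, -0.8]
opening: 0.0512
grip_force: 20.0
```

Request:
carry_out:
  slide:
    - [0.007, -0.005, 0]
    - [0.004, -0.003, 0]
    - [0.001, 0, 0]
    - [0, 0, 0]
    - [0, 0, 0]
  yaw: [0, 0, 0, 0, 0]

```text
clock: 23.57
tcp_pos: [0.5228, 0.237, 0.1556]
tcp_rot: [2.411, 2.014, -0.0]
ft_force: [0.7, -0.4, -0.8]
opening: 0.0511
grip_force: 20.0
```

Request:
carry_out:
  slide:
    - [0, 0, 0]
    - [0, 0, 0]
    - [0, 0, 0]
    - [0, 0, 0]
    - [0, 0, 0]
  yaw: [0, 0, 0, 0, 0]

```text
clock: 23.98
tcp_pos: [0.5225, 0.2376, 0.1557]
tcp_rot: [2.411, 2.015, 0.0]
ft_force: [-0.0, 0.4, -1.5]
opening: 0.0518
grip_force: 20.0
```

Run:
```python
from h import *
st(); delta((.532,.297,.14)); s,im=snap('wrist','w6'); print('shell',proj('wrist',(.532,.297,.07),s),'disc',proj('wrist',(.427,.2525,.008),s))
cv2.imwrite('pics/w6c.png',cv2.resize(im[20:260,160:480],(800,600)))
T=R.from_rotvec(s['tcp_rot']).as_matrix()
for off in (-.003,0,.003):
    pr=[proj('wrist',s['tcp_pos']+T@[off+.026*np.cos(a),.026*np.sin(a),-.015],s) for a in np.linspace(0,6.283,90)]
    print(off,'lid top: bbox',np.round(np.min(pr,0),1),np.round(np.max(pr,0),1))
g=im.min(axis=2)
for v in range(244,330,6):
    u=np.where(g[v,250:390]>215)[0]; print(v,u.min()+250 if len(u) else 0,u.max()+250 if len(u) else 0)
```

```text
23.98 [0.5225 0.2376 0.1557] [2.411 2.015 0.   ] [-0.   0.4 -1.5] 0.05183343011699394 19.998089969158173 q [ 0.33  0.    1.88 -0.    1.26  0.51]
tool axes
 [[ 1.775e-01  9.841e-01  1.000e-04]
 [ 9.841e-01 -1.775e-01  0.000e+00]
 [ 0.000e+00  1.000e-04 -1.000e+00]]
tool delta [ 0.0601 -0.0012  0.0157]
shell [318.23607032 151.97831471] disc [207.80169083 221.52640716]
-0.003 lid top: bbox [261.9 255.6] [377.8 360.4]
0 lid top: bbox [261.6 249. ] [378.1 354.9]
0.003 lid top: bbox [261.3 242.2] [378.4 349.3]
244 295 341
250 295 343
256 287 351
262 281 357
268 276 364
274 272 368
280 269 372
286 266 375
292 265 376
298 264 377
304 265 378
310 266 377
316 267 375
322 269 374
328 271 370
```

View pics/w6c.png

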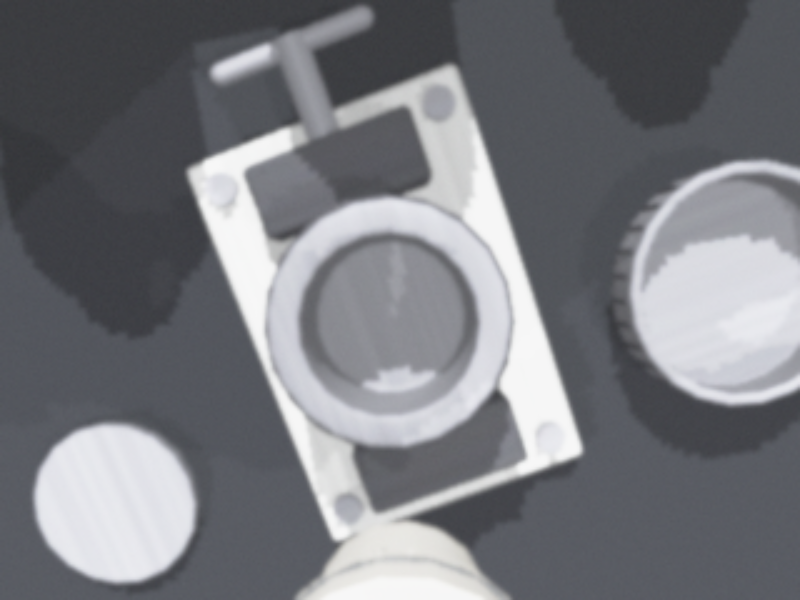

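Run:
```python
from h import *
s=sensors.read_state(); p=plane('wrist',(315.8,148.8),.07,s); print(p); delta((p[0],p[1],.13)); print(plane('wrist',(206.2,221),.008,s))
```

```text
[0.53073944 0.29932197 0.07      ]
tool delta [ 0.0622 -0.0028  0.0257]
[0.42570374 0.25320994 0.008     ]
```

Request:
carry_out:
  slide:
    - [0.008, -0.001, 0]
    - [0.015, -0.001, 0]
    - [0.018, 0, 0]
    - [0.012, 0, 0]
    - [0.006, 0, 0]
  yaw: [0, 0, 0, 0, 0]

```text
clock: 24.45
tcp_pos: [0.531, 0.2985, 0.1557]
tcp_rot: [-2.408, -2.017, -0.001]
ft_force: [-0.7, 0.1, -0.1]
opening: 0.0515
grip_force: 20.0
```

Request:
carry_out:
  slide:
    - [0.0025, -0.0005, 0.004]
    - [0, 0, 0.008]
    - [0, 0, 0.008]
    - [0, 0, 0.004]
    - [0, 0, 0.002]
  yaw: [0, 0, 0, 0, 0]

```text
clock: 24.87
tcp_pos: [0.5299, 0.2978, 0.1276]
tcp_rot: [-2.41, -2.014, 0.005]
ft_force: [-0.2, -0.7, -0.8]
opening: 0.0517
grip_force: 20.0
```

Request:
carry_out:
  slide:
    - [0, 0, 0]
    - [0, 0, 0]
    - [0, 0, 0]
    - [0, 0, 0]
    - [0, 0, 0]
  yaw: [0, 0, 0, 0, 0]

```text
clock: 25.28
tcp_pos: [0.5312, 0.2988, 0.1302]
tcp_rot: [2.41, 2.015, 0.001]
ft_force: [0.5, -0.0, -2.0]
opening: 0.0516
grip_force: 20.0
```

Run:
```python
from h import *
st(); delta((.5308,.2989,.0726)); _,b=snap('scene','s7'); 
cv2.imwrite('pics/m7.png',cv2.resize(b[120:230,330:450],(600,550),interpolation=cv2.INTER_CUBIC))
```

```text
25.28 [0.5312 0.2988 0.1302] [2.410e+00 2.015e+00 1.000e-03] [ 0.5 -0.  -2. ] 0.051607488423356294 19.998163282871246 q [ 0.42  0.1   1.82 -0.    1.22  0.6 ]
tool axes
 [[ 1.773e-01  9.842e-01  8.000e-04]
 [ 9.842e-01 -1.773e-01  4.000e-04]
 [ 5.000e-04  7.000e-04 -1.000e+00]]
tool delta [ 0.     -0.0004  0.0576]
```

View pics/m7.png

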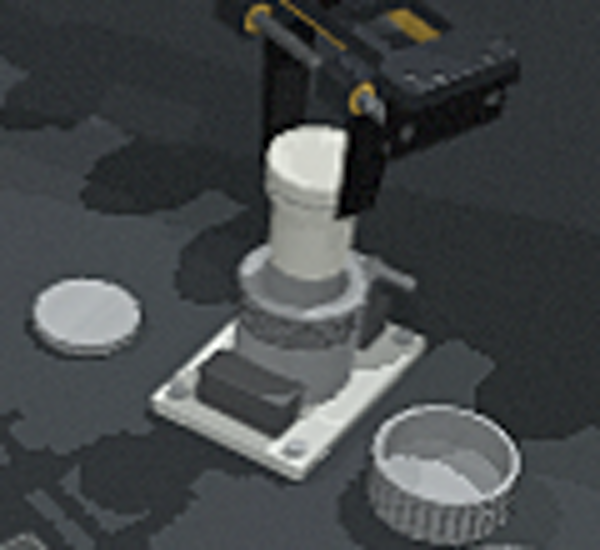

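Run:
```python
from h import *
for P in [(.531,.299,.07),(.531,.299,.083),(.531,.299,.125),(.533,.297,.07),(.531,.299,.145)]:
    q=proj('scene',P); print(P,((q-[330,120])*5).round(1))
g=cv2.cvtColor(cv2.imread('pics/m7.png'),cv2.COLOR_BGR2GRAY).astype(int)
for v in (235,245,255,265): print(v,[ (u,g[v,u]) for u in range(255,370,6)])
```

```text
(0.531, 0.299, 0.07) [300.8 277.4]
(0.531, 0.299, 0.083) [303.5 257.3]
(0.531, 0.299, 0.125) [312.3 191. ]
(0.533, 0.297, 0.07) [301.2 280.9]
(0.531, 0.299, 0.145) [316.6 158.5]
235 [(255, np.int64(41)), (261, np.int64(33)), (267, np.int64(49)), (273, np.int64(124)), (279, np.int64(146)), (285, np.int64(147)), (291, np.int64(152)), (297, np.int64(154)), (303, np.int64(157)), (309, np.int64(159)), (315, np.int64(159)), (321, np.int64(160)), (327, np.int64(152)), (333, np.int64(147)), (339, np.int64(145)), (345, np.int64(161)), (351, np.int64(113)), (357, np.int64(35)), (363, np.int64(44)), (369, np.int64(44))]
245 [(255, np.int64(32)), (261, np.int64(79)), (267, np.int64(128)), (273, np.int64(135)), (279, np.int64(143)), (285, np.int64(148)), (291, np.int64(151)), (297, np.int64(153)), (303, np.int64(156)), (309, np.int64(158)), (315, np.int64(159)), (321, np.int64(158)), (327, np.int64(151)), (333, np.int64(144)), (339, np.int64(151)), (345, np.int64(150)), (351, np.int64(80)), (357, np.int64(23)), (363, np.int64(43)), (369, np.int64(47))]
255 [(255, np.int64(177)), (261, np.int64(171)), (267, np.int64(155)), (273, np.int64(133)), (279, np.int64(144)), (285, np.int64(149)), (291, np.int64(153)), (297, np.int64(156)), (303, np.int64(156)), (309, np.int64(157)), (315, np.int64(159)), (321, np.int64(158)), (327, np.int64(156)), (333, np.int64(153)), (339, np.int64(149)), (345, np.int64(158)), (351, np.int64(152)), (357, np.int64(124)), (363, np.int64(104)), (369, np.int64(64))]
265 [(255, np.int64(183)), (261, np.int64(150)), (267, np.int64(97)), (273, np.int64(118)), (279, np.int64(148)), (285, np.int64(155)), (291, np.int64(154)), (297, np.int64(156)), (303, np.int64(158)), (309, np.int64(158)), (315, np.int64(158)), (321, np.int64(157)), (327, np.int64(154)), (333, np.int64(154)), (339, np.int64(154)), (345, np.int64(157)), (351, np.int64(165)), (357, np.int64(151)), (363, np.int64(107)), (369, np.int64(101))]
```

Request:
carry_out:
  slide:
    - [-0.0005, -0.001, 0.004]
    - [0, 0, 0.006]
    - [0, 0, 0.008]
    - [0, 0, 0.008]
    - [0, 0, 0.006]
  yaw: [0, 0, 0, 0, 0]

```text
clock: 25.75
tcp_pos: [0.529, 0.2981, 0.0958]
tcp_rot: [-2.41, -2.015, 0.003]
ft_force: [-0.4, -0.1, -0.7]
opening: 0.0517
grip_force: 20.0
```

Request:
carry_out:
  slide:
    - [0, 0, 0.004]
    - [0, 0, 0.003]
    - [0, 0, 0.002]
    - [0, 0, 0]
    - [0, 0, 0]
  yaw: [0, 0, 0, 0, 0]

```text
clock: 26.17
tcp_pos: [0.53, 0.2985, 0.0888]
tcp_rot: [2.41, 2.015, 0.001]
ft_force: [0.1, 0.3, -0.5]
opening: 0.0514
grip_force: 20.0
```

Request:
carry_out:
  slide:
    - [0, 0, 0.003]
    - [0, 0, 0.004]
    - [0, 0, 0.003]
    - [0, 0, 0.002]
    - [0, 0, 0.001]
  yaw: [0, 0, 0, 0, 0]

```text
clock: 26.58
tcp_pos: [0.5294, 0.2983, 0.075]
tcp_rot: [-2.41, -2.015, 0.001]
ft_force: [0.5, -0.7, -0.8]
opening: 0.0517
grip_force: 20.0
```

Request:
carry_out:
  slide:
    - [0, 0, 0.001]
    - [0, 0, 0.001]
    - [0, 0, 0]
    - [0, 0, 0]
    - [0, 0, 0]
  yaw: [0, 0, 0, 0, 0]

```text
clock: 27.0
tcp_pos: [0.5299, 0.2985, 0.0738]
tcp_rot: [2.41, 2.015, 0.0]
ft_force: [-0.2, 0.2, -1.3]
opening: 0.0516
grip_force: 20.0
```

Request:
carry_out:
  slide:
    - [0, 0, 0]
    - [0, 0, 0]
    - [0, 0, 0]
    - [0, 0, 0]
    - [0, 0, 0]
  yaw: [0, 0, 0, 0, 0]

```text
clock: 27.42
tcp_pos: [0.5298, 0.2984, 0.0737]
tcp_rot: [2.41, 2.015, 0.0]
ft_force: [-0.1, -0.6, -0.9]
opening: 0.0519
grip_force: 20.0
```

Request:
carry_out:
  slide:
    - [0, 0, 0.001]
    - [0, 0, 0]
    - [0, 0, 0]
    - [0, 0, 0]
    - [0, 0, 0]
  yaw: [0, 0, 0, 0, 0]

```text
clock: 27.83
tcp_pos: [0.5298, 0.2984, 0.0726]
tcp_rot: [-2.41, -2.015, -0.0]
ft_force: [0.7, 1.4, -1.7]
opening: 0.0513
grip_force: 20.0
```

Request:
carry_out:
  slide:
    - [0, 0, 0]
    - [0, 0, 0]
    - [0, 0, 0]
    - [0, 0, 0]
    - [0, 0, 0]
  yaw: [0, 0, 0, 0, 0]
  hand: 0

```text
clock: 28.25
tcp_pos: [0.5299, 0.2984, 0.0728]
tcp_rot: [2.41, 2.015, 0.0]
ft_force: [-0.0, 0.4, -0.7]
opening: 0.0798
grip_force: 0.0
```

Request:
carry_out:
  slide:
    - [0, 0, 0]
    - [0, 0, 0]
    - [0, 0, 0]
    - [0, 0, 0]
    - [0, 0, 0]
  yaw: [0, 0, 0, 0, 0]

```text
clock: 28.67
tcp_pos: [0.5298, 0.2984, 0.0726]
tcp_rot: [-2.41, -2.015, 0.0]
ft_force: [0.0, 0.8, -0.0]
opening: 0.0952
grip_force: 0.0
```

Request:
carry_out:
  slide:
    - [0, 0, -0.01]
    - [0, 0, -0.02]
    - [0, 0, -0.03]
    - [0, 0, -0.02]
    - [0, 0, -0.01]
  yaw: [0, 0, 0, 0, 0]

```text
clock: 29.08
tcp_pos: [0.5316, 0.2993, 0.1674]
tcp_rot: [2.409, 2.014, 0.009]
ft_force: [-0.0, 0.0, -0.8]
opening: 0.0951
grip_force: 0.0
```

Request:
carry_out:
  slide:
    - [-0.01, 0, 0]
    - [-0.02, 0, 0]
    - [-0.02, 0, 0]
    - [-0.01, 0, 0]
    - [0, 0, 0]
  yaw: [0, 0, 0, 0, 0]

```text
clock: 29.5
tcp_pos: [0.5181, 0.2372, 0.1611]
tcp_rot: [-2.412, -2.012, 0.004]
ft_force: [0.9, -0.2, 0.4]
opening: 0.095
grip_force: 0.0
```

Request:
carry_out:
  slide:
    - [0, 0, 0]
    - [0, 0, 0]
    - [0, 0, 0]
    - [0, 0, 0]
    - [0, 0, 0]
  yaw: [0, 0, 0, 0, 0]

```text
clock: 29.92
tcp_pos: [0.5192, 0.2399, 0.1626]
tcp_rot: [-2.409, -2.016, 0.0]
ft_force: [1.1, 0.4, 0.1]
opening: 0.0952
grip_force: 0.0
```

Run:
```python
from h import *
s=st(); s,a=snap('wrist','w8'); _,b=snap('scene','s8'); blobs(a,235,300); print('pred liner top',proj('wrist',(.5298,.2984,.088),s),'disc',proj('wrist',(.4262,.2528,.008),s))
cv2.imwrite('pics/m8.png',np.hstack([cv2.resize(a[20:260,120:440],(480,360)),cv2.resize(b[140:230,340:420],(320,360),interpolation=cv2.INTER_CUBIC)]))
```

```text
29.92 [0.5192 0.2399 0.1626] [-2.409 -2.016  0.   ] [1.1 0.4 0.1] 0.09516492325821335 0.0 q [ 0.34 -0.01  1.88  0.    1.27  0.52]
tool axes
 [[ 1.764e-01  9.843e-01 -1.000e-04]
 [ 9.843e-01 -1.764e-01  0.000e+00]
 [ 0.000e+00 -1.000e-04 -1.000e+00]]
area 5175.0 bbox (280, 113, 82, 82) ell [320.7 153.4  80.9  81.5  13.4]
area 1277.5 bbox (350, 77, 45, 133) ell [370.6 155.6  21.4 135.5 165.3]
area 1101.5 bbox (247, 76, 45, 139) ell [-438.2 -528.2  344.4 1868.9    0. ]
pred liner top [320.28580795 154.25273967] disc [213.38538582 221.21303695]
```

View pics/m8.png

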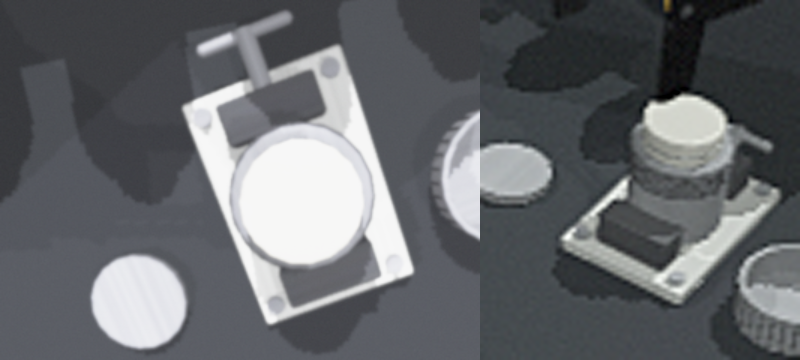

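Request:
carry_out:
  slide:
    - [-0.001, -0.012, 0]
    - [-0.001, -0.024, 0]
    - [-0.001, -0.03, 0]
    - [-0.001, -0.02, 0]
    - [0, -0.008, 0]
  yaw: [0, 0, 0, 0, 0]

```text
clock: 30.43
tcp_pos: [0.4231, 0.2523, 0.1622]
tcp_rot: [-2.408, -2.016, 0.002]
ft_force: [0.2, -0.1, 0.2]
opening: 0.0952
grip_force: 0.0
```

Request:
carry_out:
  slide:
    - [0, 0, 0]
    - [0, 0, 0]
    - [0, 0, 0]
    - [0, 0, 0]
    - [0, 0, 0]
  yaw: [-6, -6, -6, -6, -6]

```text
clock: 30.85
tcp_pos: [0.426, 0.2522, 0.1628]
tcp_rot: [1.8, 2.575, 0.001]
ft_force: [0.2, 0.0, -0.1]
opening: 0.0953
grip_force: 0.0
```

Request:
carry_out:
  slide:
    - [0, 0, 0]
    - [0, 0, 0]
    - [0, 0, 0]
    - [0, 0, 0]
    - [0, 0, 0]
  yaw: [-6, -6, -6, -6, -6]

```text
clock: 31.27
tcp_pos: [0.426, 0.2521, 0.1628]
tcp_rot: [1.072, 2.953, 0.0]
ft_force: [-0.1, -0.1, 0.2]
opening: 0.0952
grip_force: 0.0
```

Request:
carry_out:
  slide:
    - [0, 0, 0]
    - [0, 0, 0]
    - [0, 0, 0]
    - [0, 0, 0]
    - [0, 0, 0]
  yaw: [-6, -6, -6, -6, -6]

```text
clock: 31.68
tcp_pos: [0.4261, 0.2521, 0.1628]
tcp_rot: [0.271, 3.129, 0.0]
ft_force: [0.7, -0.2, 0.2]
opening: 0.0953
grip_force: 0.0
```

Request:
carry_out:
  slide:
    - [0, 0, 0.01]
    - [0, 0, 0.02]
    - [0, 0, 0.02]
    - [0, 0, 0.01]
    - [0, 0, 0]
  yaw: [0, 0, 0, 0, 0]

```text
clock: 32.1
tcp_pos: [0.4237, 0.2511, 0.0992]
tcp_rot: [-0.282, -3.124, 0.005]
ft_force: [-0.2, -0.2, -0.3]
opening: 0.095
grip_force: 0.0
```

Request:
carry_out:
  slide:
    - [0, 0, 0]
    - [0, 0, 0]
    - [0, 0, 0]
    - [0, 0, 0]
    - [0, 0, 0]
  yaw: [0, 0, 0, 0, 0]

```text
clock: 32.52
tcp_pos: [0.4265, 0.2524, 0.1036]
tcp_rot: [0.28, 3.128, 0.001]
ft_force: [0.1, -0.4, -0.5]
opening: 0.095
grip_force: 0.0
```

Run:
```python
from h import *
s=st(); s,a=snap('wrist','w9'); print('pred disc',proj('wrist',(.4262,.2528,.008),s)); delta((.4262,.2528,.003))
for lo in (120,150,180): blobs(a,lo,330)
```

```text
32.52 [0.4265 0.2524 0.1036] [2.800e-01 3.128e+00 1.000e-03] [ 0.1 -0.4 -0.5] 0.09501388057546363 0.0 q [ 0.43 -0.13  2.09 -0.    1.17 -0.97]
tool axes
 [[-9.841e-01  1.773e-01  1.600e-03]
 [ 1.773e-01  9.841e-01  7.000e-04]
 [-1.500e-03  1.000e-03 -1.000e+00]]
pred disc [321.98928695 235.75636552]
tool delta [0.0004 0.0004 0.1005]
area 2791.5 bbox (305, 287, 122, 43) ell [389.5 312.9  36.2 144.5  81.1]
area 674.0 bbox (442, 272, 37, 43) ell [461.5 288.   21.5  50.2 143.4]
area 4747.5 bbox (282, 194, 80, 78) ell [321.7 232.5  77.1  78.4  74.7]
area 2320.5 bbox (306, 287, 120, 43) ell [380.7 313.8  36.5 127.2  80.8]
area 617.0 bbox (443, 272, 35, 42) ell [461.5 288.   20.3  48.7 143.6]
area 4578.5 bbox (283, 195, 78, 76) ell [321.6 232.6  75.4  77.3  82.7]
area 2013.0 bbox (306, 289, 113, 41) ell [377.6 312.3  24.3 132.4  75.4]
area 540.0 bbox (444, 274, 34, 39) ell [462.6 289.2  19.6  44.8 144.3]
area 4464.0 bbox (283, 195, 78, 76) ell [321.6 232.6  74.2  76.6  82.7]
```

Request:
carry_out:
  slide:
    - [0.001, 0, 0.015]
    - [0.0005, 0, 0.022]
    - [0, 0, 0.022]
    - [0, 0, 0.015]
    - [0, 0, 0.008]
  yaw: [0, 0, 0, 0, 0]

```text
clock: 32.98
tcp_pos: [0.4231, 0.2518, 0.0187]
tcp_rot: [-0.279, -3.126, 0.002]
ft_force: [-0.1, 0.2, 0.5]
opening: 0.0952
grip_force: 0.0
```

Request:
carry_out:
  slide:
    - [0, 0, 0.006]
    - [0, 0, 0.004]
    - [0, 0, 0.002]
    - [0, 0, 0.001]
    - [0, 0, 0]
  yaw: [0, 0, 0, 0, 0]

```text
clock: 33.4
tcp_pos: [0.425, 0.2526, 0.0083]
tcp_rot: [0.279, 3.128, 0.001]
ft_force: [0.9, 0.6, -0.2]
opening: 0.0945
grip_force: 0.0
```

Request:
carry_out:
  slide:
    - [0, 0, 0]
    - [0, 0, 0]
    - [0, 0, 0]
    - [0, 0, 0]
    - [0, 0, 0]
  yaw: [0, 0, 0, 0, 0]

```text
clock: 33.82
tcp_pos: [0.4246, 0.2524, 0.0078]
tcp_rot: [0.279, 3.129, 0.0]
ft_force: [0.3, 0.5, -0.6]
opening: 0.0951
grip_force: 0.0
```

Request:
carry_out:
  slide:
    - [0, 0, 0.002]
    - [0, 0, 0.002]
    - [0, 0, 0.001]
    - [0, 0, 0]
    - [0, 0, 0]
  yaw: [0, 0, 0, 0, 0]

```text
clock: 34.23
tcp_pos: [0.4243, 0.2523, 0.0024]
tcp_rot: [-0.279, -3.129, 0.0]
ft_force: [-0.5, -0.7, -0.6]
opening: 0.095
grip_force: 0.0
```

Request:
carry_out:
  slide:
    - [0, 0, 0]
    - [0, 0, 0]
    - [0, 0, 0]
    - [0, 0, 0]
    - [0, 0, 0]
  yaw: [0, 0, 0, 0, 0]
  hand: 255
  squeeze: 20

```text
clock: 34.65
tcp_pos: [0.4245, 0.2523, 0.0027]
tcp_rot: [0.279, 3.129, 0.0]
ft_force: [0.4, -0.4, -0.1]
opening: 0.0674
grip_force: 0.0
```

Request:
carry_out:
  slide:
    - [0, 0, 0]
    - [0, 0, 0]
    - [0, 0, 0]
    - [0, 0, 0]
    - [0, 0, 0]
  yaw: [0, 0, 0, 0, 0]

```text
clock: 35.07
tcp_pos: [0.4245, 0.2524, 0.0027]
tcp_rot: [0.28, 3.129, 0.0]
ft_force: [0.5, 1.1, -0.2]
opening: 0.0552
grip_force: 20.0
```

Run:
```python
from h import *
s=st(); s,a=snap('wrist','w10'); T=R.from_rotvec(s['tcp_rot']).as_matrix(); P=np.array(s['tcp_pos'])
g=a.min(axis=2)
for off in (-.003,0,.003):
    c=P+T@[off,0,0]; c[2]=.008
    pr=[proj('wrist',c+T@[.028*np.cos(t),.028*np.sin(t),0],s) for t in np.linspace(0,6.283,90)]
    print(off,np.round(np.min(pr,0),1),np.round(np.max(pr,0),1))
print(g[215:300:3,320]); print(g[240:340:6,250:400:150].T)
```

```text
35.07 [0.4245 0.2524 0.0027] [0.28  3.129 0.   ] [ 0.5  1.1 -0.2] 0.055234609020473766 20.00011146068573 q [ 0.43  0.02  2.15  0.    0.97 -0.97]
tool axes
 [[-9.842e-01  1.773e-01  1.000e-04]
 [ 1.773e-01  9.842e-01  2.000e-04]
 [-1.000e-04  2.000e-04 -1.000e+00]]
-0.003 [262.8 245.4] [381.2 353.3]
0 [262.5 239. ] [381.5 348. ]
0.003 [262.3 232.6] [381.8 342.7]
[111 111 111 111 112 112 110 130 178 245 245 243 207 205 204 200 216 222
 221 206 207 206 202 205 213 226 224 224 225]
[[83 81 82 82 82 82 69 43 40 44 55 50 51 63 60 63 97]]
```

Request:
carry_out:
  slide:
    - [0, 0, -0.006]
    - [0, 0, -0.014]
    - [0, 0, -0.024]
    - [0, 0, -0.03]
    - [0, 0, -0.026]
  yaw: [0, 0, 0, 0, 0]

```text
clock: 35.53
tcp_pos: [0.424, 0.2521, 0.1038]
tcp_rot: [-0.279, -3.128, 0.001]
ft_force: [0.7, 0.6, -1.3]
opening: 0.0553
grip_force: 20.0
```

Request:
carry_out:
  slide:
    - [0, 0, -0.014]
    - [0, 0, -0.006]
    - [0, 0, -0.002]
    - [0, 0, 0]
    - [0, 0, 0]
  yaw: [0, 0, 0, 0, 0]

```text
clock: 35.95
tcp_pos: [0.4235, 0.2519, 0.1231]
tcp_rot: [-0.279, -3.127, 0.002]
ft_force: [0.5, 0.3, -2.0]
opening: 0.0551
grip_force: 20.0
```

Request:
carry_out:
  slide:
    - [-0.006, 0.004, 0]
    - [-0.012, 0.008, 0]
    - [-0.018, 0.012, 0]
    - [-0.02, 0.014, 0]
    - [-0.018, 0.012, 0]
  yaw: [0, 0, 0, 0, 0]

```text
clock: 36.37
tcp_pos: [0.5069, 0.2888, 0.123]
tcp_rot: [-0.279, -3.127, 0.001]
ft_force: [-0.1, -0.3, -0.9]
opening: 0.0552
grip_force: 20.0
```

Request:
carry_out:
  slide:
    - [-0.012, 0.008, 0]
    - [-0.006, 0.004, 0]
    - [-0.002, 0.002, 0]
    - [0, 0, 0]
    - [0, 0, 0]
  yaw: [0, 0, 0, 0, 0]

```text
clock: 36.78
tcp_pos: [0.5275, 0.2984, 0.1239]
tcp_rot: [-0.279, -3.128, 0.001]
ft_force: [-0.4, -0.1, -1.0]
opening: 0.0551
grip_force: 20.0
```

Request:
carry_out:
  slide:
    - [0, 0, 0]
    - [0, 0, 0]
    - [0, 0, 0]
    - [0, 0, 0]
    - [0, 0, 0]
  yaw: [0, 0, 0, 0, 0]

```text
clock: 37.2
tcp_pos: [0.5282, 0.2986, 0.1249]
tcp_rot: [0.279, 3.129, 0.0]
ft_force: [-0.4, -0.3, -1.4]
opening: 0.0553
grip_force: 20.0
```

Run:
```python
from h import *
s=st(); delta((.5287,.2988,.0907)); s,a=snap('wrist','w11'); snap('scene','s11')
g=a.min(axis=2); print([(v,g[v,320]) for v in range(215,262,3)])
```

```text
37.2 [0.5282 0.2986 0.1249] [0.279 3.129 0.   ] [-0.4 -0.3 -1.4] 0.05525787804948677 19.999921023845673 q [ 0.43  0.1   1.83  0.    1.21 -0.97]
tool axes
 [[-9.842e-01  1.772e-01  3.000e-04]
 [ 1.772e-01  9.842e-01  1.000e-04]
 [-2.000e-04  2.000e-04 -1.000e+00]]
tool delta [-0.0005  0.0002  0.0342]
[(215, np.uint8(240)), (218, np.uint8(223)), (221, np.uint8(215)), (224, np.uint8(240)), (227, np.uint8(247)), (230, np.uint8(247)), (233, np.uint8(247)), (236, np.uint8(247)), (239, np.uint8(159)), (242, np.uint8(237)), (245, np.uint8(238)), (248, np.uint8(217)), (251, np.uint8(177)), (254, np.uint8(177)), (257, np.uint8(174)), (260, np.uint8(171))]
```

Run:
```python
from h import *
s=sensors.read_state(); T=R.from_rotvec(s['tcp_rot']).as_matrix(); a=cv2.imread('pics/w11.png')
for n,r,z in (('lid top edge',.026,.088),('collar bot',.026,.0705),('rim',.0325,.07)): print(n,proj('wrist',np.array([.5299,.299,z])+T[:,0]*r,s))
for off in (-.0012,0): 
  for zz in (.0027,-.0053): print('disc edge',off,zz,proj('wrist',np.array(s['tcp_pos'])+T@[off+.028,0,zz],s))
g=a.min(axis=2); print(g[170:256:2,320])
cv2.imwrite('pics/m11.png',np.hstack([cv2.resize(a[130:340,220:430],(400,400)),cv2.resize(cv2.imread('pics/s11.png')[120:220,340:440],(400,400),interpolation=cv2.INTER_CUBIC)]))
```

```text
lid top edge [322.96412041 223.6194626 ]
collar bot [322.80589878 216.48412794]
rim [322.82447126 205.71490379]
disc edge -0.0012 0.0027 [322.04927238 236.60446732]
disc edge -0.0012 -0.0053 [322.10267464 241.54033868]
disc edge 0 0.0027 [322.05336655 234.15054596]
disc edge 0 -0.0053 [322.10707    238.98619886]
[239 247 247 247 247 247 247 247 247 247 247 229 171 170 156 132 115 124
 159 226 240 241 241 238 223 213 217 240 247 247 247 247 247 247 174 187
 237 238 237 217 179 178 177]
```

View pics/m11.png

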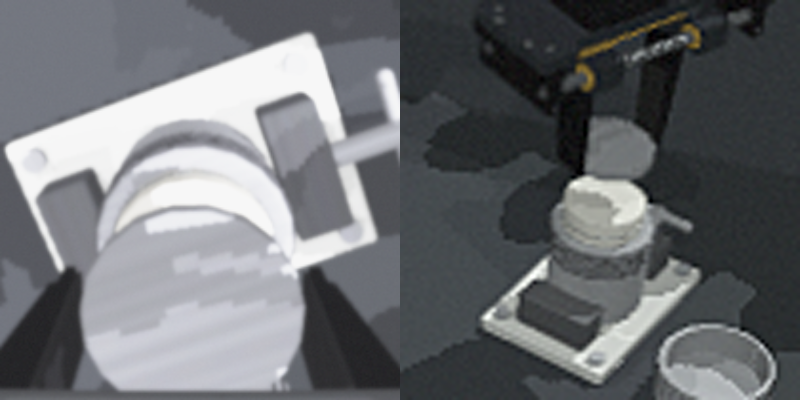

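Request:
carry_out:
  slide:
    - [0, 0.0005, 0.004]
    - [0, 0.0005, 0.007]
    - [0, 0, 0.008]
    - [0, 0, 0.006]
    - [0, 0, 0.003]
  yaw: [0, 0, 0, 0, 0]

```text
clock: 37.72
tcp_pos: [0.5275, 0.2992, 0.0945]
tcp_rot: [-0.279, -3.127, 0.002]
ft_force: [-0.4, -0.2, -1.9]
opening: 0.0548
grip_force: 20.0
```

Request:
carry_out:
  slide:
    - [0, 0, 0.002]
    - [0, 0, 0.002]
    - [0, 0, 0]
    - [0, 0, 0]
    - [0, 0, 0]
  yaw: [0, 0, 0, 0, 0]

```text
clock: 38.13
tcp_pos: [0.5288, 0.2998, 0.0931]
tcp_rot: [0.279, 3.129, 0.001]
ft_force: [0.1, -0.5, -0.9]
opening: 0.055
grip_force: 20.0
```

Request:
carry_out:
  slide:
    - [0, 0, 0]
    - [0, 0, 0]
    - [0, 0, 0]
    - [0, 0, 0]
    - [0, 0, 0]
  yaw: [0, 0, 0, 0, 0]

```text
clock: 38.55
tcp_pos: [0.5285, 0.2997, 0.0927]
tcp_rot: [0.279, 3.129, 0.0]
ft_force: [0.4, -0.0, -1.2]
opening: 0.0552
grip_force: 20.0
```

Request:
carry_out:
  slide:
    - [0, 0, 0.001]
    - [0, 0, 0.0008]
    - [0, 0, 0]
    - [0, 0, 0]
    - [0, 0, 0]
  yaw: [0, 0, 0, 0, 0]

```text
clock: 38.97
tcp_pos: [0.5284, 0.2996, 0.0908]
tcp_rot: [-0.279, -3.129, 0.0]
ft_force: [0.1, -0.4, -1.7]
opening: 0.0549
grip_force: 20.0
```

Request:
carry_out:
  slide:
    - [0, 0, 0]
    - [0, 0, 0]
    - [0, 0, 0]
    - [0, 0, 0]
    - [0, 0, 0]
  yaw: [0, 0, 0, 0, 0]

```text
clock: 39.38
tcp_pos: [0.5285, 0.2997, 0.0908]
tcp_rot: [-0.279, -3.129, -0.0]
ft_force: [-0.5, 0.1, -1.5]
opening: 0.055
grip_force: 20.0
```

Request:
carry_out:
  slide:
    - [0, 0, 0.0006]
    - [0, 0, 0]
    - [0, 0, 0]
    - [0, 0, 0]
    - [0, 0, 0]
  yaw: [0, 0, 0, 0, 0]

```text
clock: 39.8
tcp_pos: [0.5286, 0.2997, 0.0907]
tcp_rot: [0.279, 3.129, 0.0]
ft_force: [-1.0, -0.8, 3.0]
opening: 0.0553
grip_force: 20.0
```

Request:
carry_out:
  slide:
    - [0, 0, 0]
    - [0, 0, 0]
    - [0, 0, 0]
    - [0, 0, 0]
    - [0, 0, 0]
  yaw: [0, 0, 0, 0, 0]

```text
clock: 40.22
tcp_pos: [0.5286, 0.2997, 0.0907]
tcp_rot: [0.279, 3.129, 0.0]
ft_force: [-2.0, -0.3, 5.2]
opening: 0.0554
grip_force: 20.0
```

Request:
carry_out:
  slide:
    - [0, 0, 0]
    - [0, 0, 0]
    - [0, 0, 0]
    - [0, 0, 0]
    - [0, 0, 0]
  yaw: [0, 0, 0, 0, 0]
  hand: 0

```text
clock: 40.63
tcp_pos: [0.5284, 0.2996, 0.0898]
tcp_rot: [-0.279, -3.129, 0.0]
ft_force: [0.0, -0.1, -0.4]
opening: 0.0834
grip_force: 0.0
```

Request:
carry_out:
  slide:
    - [0, 0, 0]
    - [0, 0, 0]
    - [0, 0, 0]
    - [0, 0, 0]
    - [0, 0, 0]
  yaw: [0, 0, 0, 0, 0]

```text
clock: 41.05
tcp_pos: [0.5285, 0.2997, 0.0903]
tcp_rot: [0.279, 3.129, 0.0]
ft_force: [-0.6, 0.4, -0.7]
opening: 0.0955
grip_force: 0.0
```

Request:
carry_out:
  slide:
    - [0, 0, -0.01]
    - [0, 0, -0.02]
    - [0, 0, -0.03]
    - [0, 0, -0.03]
    - [0, 0, -0.015]
  yaw: [0, 0, 0, 0, 0]

```text
clock: 41.47
tcp_pos: [0.5301, 0.3004, 0.2006]
tcp_rot: [0.279, 3.124, 0.005]
ft_force: [1.0, 0.7, 0.6]
opening: 0.0954
grip_force: 0.0
```

Request:
carry_out:
  slide:
    - [0, 0, 0]
    - [0, 0, 0]
    - [0, 0, 0]
    - [0, 0, 0]
    - [0, 0, 0]
  yaw: [0, 0, 0, 0, 0]

```text
clock: 41.88
tcp_pos: [0.5275, 0.2992, 0.193]
tcp_rot: [-0.279, -3.126, 0.003]
ft_force: [0.2, -0.8, 0.4]
opening: 0.0948
grip_force: 0.0
```

Run:
```python
from h import *
s=st(); s,a=snap('wrist','w12'); T=R.from_rotvec(s['tcp_rot']).as_matrix()
def fit(c,r): 
    p=np.array([proj('wrist',np.array(c)+r*np.array([np.cos(t),np.sin(t),0]),s) for t in np.linspace(0,6.28,60)],np.float32); return np.round(np.hstack(cv2.fitEllipse(p)),1)
print('pred disc top',fit((.53,.299,.096),.028),'rim',fit((.53,.299,.07),.0325))
g=a.min(axis=2)
print('row',g[225,260:385:3]); print('col',g[165:300:3,322])
for lo in (130,160,190,215): print(lo); blobs(a,lo,320,1500)
cv2.imwrite('pics/w12c.png',cv2.resize(a[140:320,220:430],(800,600),interpolation=cv2.INTER_CUBIC))
```

```text
41.88 [0.5275 0.2992 0.193 ] [-2.790e-01 -3.126e+00  3.000e-03] [ 0.2 -0.8  0.4] 0.09481380828814225 0.0 q [ 0.43  0.05  1.77  0.    1.33 -0.97]
tool axes
 [[-0.9842  0.1772 -0.0033]
 [ 0.1772  0.9842 -0.0015]
 [ 0.003  -0.002  -1.    ]]
pred disc top [322.2 238.6  73.7  76.8  89.7] rim [322.2 229.2  79.1  81.8  89.7]
row [130 125 126 125 126 126 126 146 200 239 242 242 242 242 242 242 242 243
 243 244 244 243 243 242 243 243 244 244 244 243 243 243 243 237 192 107
 108 107 110 107 108 110]
col [247 247 247 247 247 247 160 133 146 234 239 228 228 243 244 243 242 242
 242 243 244 242 244 244 243 244 242 240 243 243 241 241 243 242 243 243
 221 111 106  92 152 157 159 213 244]
130
area 1895.5 bbox (295, 283, 75, 37) ell [332.9 304.6  37.6  72.9  88.6]
area 7114.0 bbox (0, 245, 144, 75) ell [ 74.1 277.4  68.2 172.6  94.8]
area 14145.5 bbox (240, 144, 180, 135) ell [325.9 212.3 113.1 173.1  70.3]
160
area 1573.0 bbox (296, 285, 73, 35) ell [333.  306.2  33.2  72.6  88.5]
area 5622.0 bbox (0, 249, 138, 71) ell [ 75.6 280.5  59.5 169.7  92.5]
area 13786.5 bbox (240, 145, 179, 133) ell [325.7 212.3 111.9 171.6  70.1]
190
area 2823.5 bbox (0, 267, 128, 39) ell [ 79.7 285.4  33.  145.4  84.7]
area 9353.0 bbox (241, 145, 159, 133) ell [323.5 216.6 109.2 142.8  68.8]
215
area 2460.5 bbox (0, 268, 127, 37) ell [ 80.3 285.6  30.8 142.3  84.8]
area 8688.5 bbox (241, 146, 158, 132) ell [323.1 216.6 107.4 144.8  70.1]
```

View pics/w12c.png

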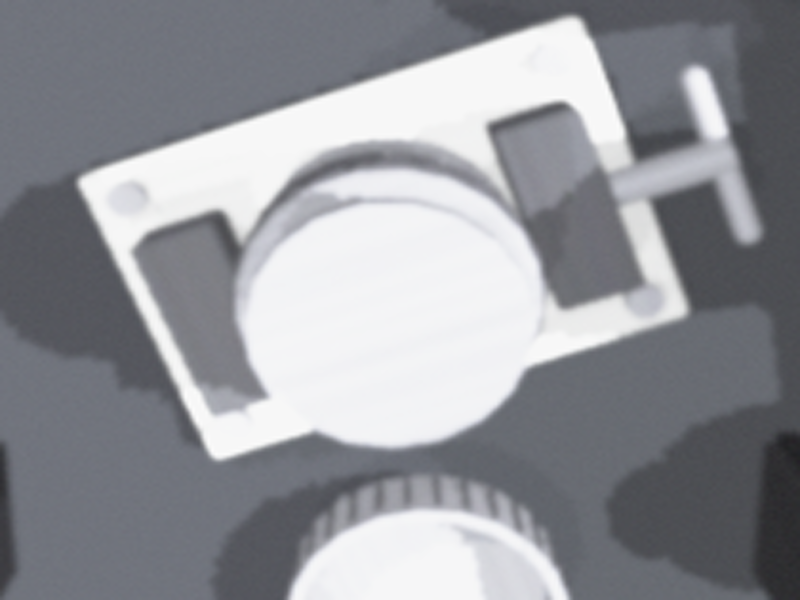

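Request:
carry_out:
  slide:
    - [0, 0, -0.004]
    - [0, 0, -0.004]
    - [0, 0, -0.004]
    - [0, 0, -0.004]
    - [0, 0, -0.004]
  yaw: [6, 6, 6, 6, 6]

```text
clock: 42.35
tcp_pos: [0.5281, 0.2995, 0.2143]
tcp_rot: [-1.087, -2.946, 0.002]
ft_force: [0.9, 0.1, 0.6]
opening: 0.0953
grip_force: 0.0
```

Request:
carry_out:
  slide:
    - [0, 0, -0.004]
    - [0, 0, -0.004]
    - [0, 0, -0.004]
    - [0, 0, -0.004]
    - [0, 0, -0.004]
  yaw: [6, 6, 6, 6, 6]

```text
clock: 42.77
tcp_pos: [0.5281, 0.2995, 0.2343]
tcp_rot: [-1.813, -2.565, 0.002]
ft_force: [-0.3, 0.9, 0.2]
opening: 0.095
grip_force: 0.0
```

Request:
carry_out:
  slide:
    - [0, 0, -0.004]
    - [0, 0, -0.004]
    - [0, 0, -0.004]
    - [0, 0, -0.004]
    - [0, 0, -0.004]
  yaw: [6, 6, 6, 6, 6]

```text
clock: 43.18
tcp_pos: [0.5282, 0.2995, 0.2543]
tcp_rot: [-2.415, -2.008, 0.003]
ft_force: [-0.2, 0.3, -1.0]
opening: 0.0954
grip_force: 0.0
```

Request:
carry_out:
  slide:
    - [-0.015, 0.001, 0]
    - [-0.025, 0.002, 0]
    - [-0.034, 0.003, 0]
    - [-0.034, 0.003, 0]
    - [-0.034, 0.003, 0]
  yaw: [0, 0, 0, 0, 0]

```text
clock: 43.6
tcp_pos: [0.5142, 0.1558, 0.2542]
tcp_rot: [-2.407, -2.019, 0.003]
ft_force: [0.7, -1.5, -0.4]
opening: 0.0949
grip_force: 0.0
```

Request:
carry_out:
  slide:
    - [-0.034, 0.003, 0]
    - [-0.034, 0.003, 0]
    - [-0.034, 0.003, 0]
    - [-0.034, 0.003, 0]
    - [-0.034, 0.003, 0]
  yaw: [0, 0, 0, 0, 0]

```text
clock: 44.02
tcp_pos: [0.4985, -0.0143, 0.2544]
tcp_rot: [-2.407, -2.018, 0.002]
ft_force: [0.7, 0.1, 0.2]
opening: 0.0953
grip_force: 0.0
```

Request:
carry_out:
  slide:
    - [-0.034, 0.003, 0]
    - [-0.034, 0.003, 0]
    - [-0.034, 0.003, 0]
    - [-0.034, 0.003, 0]
    - [-0.034, 0.003, 0]
  yaw: [0, 0, 0, 0, 0]

```text
clock: 44.43
tcp_pos: [0.483, -0.1841, 0.2544]
tcp_rot: [-2.407, -2.017, 0.001]
ft_force: [1.3, 0.1, 0.1]
opening: 0.0949
grip_force: 0.0
```

Request:
carry_out:
  slide:
    - [-0.034, 0.003, 0]
    - [-0.03, 0.003, 0]
    - [-0.02, 0.002, 0]
    - [-0.012, 0.001, 0]
    - [-0.006, 0.001, 0]
  yaw: [0, 0, 0, 0, 0]

```text
clock: 44.85
tcp_pos: [0.4751, -0.2858, 0.2544]
tcp_rot: [-2.41, -2.013, 0.001]
ft_force: [0.6, 0.0, -0.8]
opening: 0.0952
grip_force: 0.0
```

Request:
carry_out:
  slide:
    - [-0.005, 0.001, 0]
    - [-0.002, 0.001, 0]
    - [0, 0, 0]
    - [0, 0, 0]
    - [0, 0, 0]
  yaw: [0, 0, 0, 0, 0]

```text
clock: 45.27
tcp_pos: [0.4772, -0.2907, 0.2553]
tcp_rot: [2.409, 2.017, 0.0]
ft_force: [0.3, -0.3, -0.3]
opening: 0.0956
grip_force: 0.0
```

Run:
```python
from h import *
s=st(); delta((.477,-.2917,.1459))
```

```text
45.27 [ 0.4772 -0.2907  0.2553] [2.409 2.017 0.   ] [ 0.3 -0.3 -0.3] 0.0956204684974073 0.0 q [-0.64 -0.1   1.81  0.    1.43 -0.47]
tool axes
 [[ 1.758e-01  9.844e-01  1.000e-04]
 [ 9.844e-01 -1.758e-01  1.000e-04]
 [ 1.000e-04  1.000e-04 -1.000e+00]]
tool delta [-0.001  -0.      0.1094]
```

Request:
carry_out:
  slide:
    - [-0.001, 0, 0.015]
    - [0, 0, 0.03]
    - [0, 0, 0.03]
    - [0, 0, 0.02]
    - [0, 0, 0.01]
  yaw: [0, 0, 0, 0, 0]

```text
clock: 45.68
tcp_pos: [0.4753, -0.2907, 0.1467]
tcp_rot: [-2.405, -2.013, 0.002]
ft_force: [-0.1, -0.3, -0.1]
opening: 0.0945
grip_force: 0.0
```

Request:
carry_out:
  slide:
    - [0, 0, 0.003]
    - [0, 0, 0.0015]
    - [0, 0, 0]
    - [0, 0, 0]
    - [0, 0, 0]
  yaw: [0, 0, 0, 0, 0]

```text
clock: 46.1
tcp_pos: [0.4776, -0.2932, 0.1476]
tcp_rot: [2.408, 2.013, 0.001]
ft_force: [-0.5, -0.4, -0.7]
opening: 0.0954
grip_force: 0.0
```

Request:
carry_out:
  slide:
    - [0, 0, 0]
    - [0, 0, 0]
    - [0, 0, 0]
    - [0, 0, 0]
    - [0, 0, 0]
  yaw: [0, 0, 0, 0, 0]

```text
clock: 46.52
tcp_pos: [0.4767, -0.2926, 0.1458]
tcp_rot: [-2.41, -2.015, -0.0]
ft_force: [0.3, -0.5, -0.3]
opening: 0.0952
grip_force: 0.0
```

Request:
carry_out:
  slide:
    - [0.001, 0, 0]
    - [0, 0, 0]
    - [0, 0, 0]
    - [0, 0, 0]
    - [0, 0, 0]
  yaw: [0, 0, 0, 0, 0]
  hand: 255
  squeeze: 25

```text
clock: 46.93
tcp_pos: [0.4769, -0.2916, 0.1457]
tcp_rot: [-2.41, -2.015, 0.0]
ft_force: [0.1, 0.0, -0.1]
opening: 0.0669
grip_force: 0.0
```

Request:
carry_out:
  slide:
    - [0, 0, 0]
    - [0, 0, 0]
    - [0, 0, 0]
    - [0, 0, 0]
    - [0, 0, 0]
  yaw: [0, 0, 0, 0, 0]

```text
clock: 47.35
tcp_pos: [0.4768, -0.2916, 0.1458]
tcp_rot: [-2.41, -2.015, 0.0]
ft_force: [-1.0, 0.5, 0.8]
opening: 0.0419
grip_force: 25.0
```

Request:
carry_out:
  slide:
    - [0, 0, -0.006]
    - [0, 0, -0.014]
    - [0, 0, -0.02]
    - [0, 0, -0.02]
    - [0, 0, -0.01]
  yaw: [0, 0, 0, 0, 0]

```text
clock: 47.77
tcp_pos: [0.4779, -0.2923, 0.2195]
tcp_rot: [2.407, 2.012, 0.002]
ft_force: [1.2, -0.8, -3.4]
opening: 0.0419
grip_force: 25.0
```

Request:
carry_out:
  slide:
    - [0.008, 0.001, 0]
    - [0.016, 0.002, 0]
    - [0.022, 0.002, 0]
    - [0.026, 0.003, 0]
    - [0.028, 0.003, 0]
  yaw: [0, 0, 0, 0, 0]

```text
clock: 48.18
tcp_pos: [0.505, -0.1937, 0.2144]
tcp_rot: [-2.41, -2.012, 0.001]
ft_force: [0.2, 0.0, -2.7]
opening: 0.0417
grip_force: 25.0
```

Request:
carry_out:
  slide:
    - [0.028, 0.003, 0]
    - [0.028, 0.003, 0]
    - [0.028, 0.003, 0]
    - [0.028, 0.003, 0]
    - [0.028, 0.003, 0]
  yaw: [0, 0, 0, 0, 0]

```text
clock: 48.6
tcp_pos: [0.5444, -0.0578, 0.2144]
tcp_rot: [-2.409, -2.014, 0.002]
ft_force: [0.2, 0.3, -3.1]
opening: 0.0414
grip_force: 25.0
```

Request:
carry_out:
  slide:
    - [0.026, 0.003, 0]
    - [0.024, 0.003, 0]
    - [0.02, 0.002, 0]
    - [0.014, 0.002, 0]
    - [0.01, 0.001, 0]
  yaw: [0, 0, 0, 0, 0]

```text
clock: 49.02
tcp_pos: [0.5722, 0.0324, 0.2147]
tcp_rot: [-2.408, -2.016, 0.002]
ft_force: [-0.7, -0.7, -3.3]
opening: 0.0415
grip_force: 25.0
```

Request:
carry_out:
  slide:
    - [0.008, 0.001, 0]
    - [0.004, 0.001, 0]
    - [0.002, 0, 0]
    - [0, 0, 0]
    - [0, 0, 0]
  yaw: [0, 0, 0, 0, 0]

```text
clock: 49.43
tcp_pos: [0.5769, 0.0434, 0.2157]
tcp_rot: [2.411, 2.014, -0.001]
ft_force: [0.5, -0.1, -2.8]
opening: 0.0414
grip_force: 25.0
```

Request:
carry_out:
  slide:
    - [0, 0, 0]
    - [0, 0, 0]
    - [0, 0, 0]
    - [0, 0, 0]
    - [0, 0, 0]
  yaw: [0, 0, 0, 0, 0]

```text
clock: 49.85
tcp_pos: [0.5769, 0.0439, 0.2158]
tcp_rot: [2.41, 2.015, 0.0]
ft_force: [-0.0, -0.6, -2.5]
opening: 0.0417
grip_force: 25.0
```

Run:
```python
from h import *
s=st(); delta((.5773,.046,.1459))
```

```text
49.85 [0.5769 0.0439 0.2158] [2.41  2.015 0.   ] [-0.  -0.6 -2.5] 0.04171597979870717 24.983482360839844 q [-0.02 -0.03  1.81 -0.    1.36  0.16]
tool axes
 [[ 0.1774  0.9841  0.    ]
 [ 0.9841 -0.1774 -0.    ]
 [-0.      0.     -1.    ]]
tool delta [ 0.0022 -0.      0.0699]
```

Request:
carry_out:
  slide:
    - [0.001, 0, 0.012]
    - [0.001, 0, 0.018]
    - [0, 0, 0.018]
    - [0, 0, 0.009]
    - [0, 0, 0.005]
  yaw: [0, 0, 0, 0, 0]

```text
clock: 50.27
tcp_pos: [0.5758, 0.0461, 0.1509]
tcp_rot: [-2.408, -2.013, 0.005]
ft_force: [-0.0, -0.8, -2.7]
opening: 0.0412
grip_force: 25.0
```

Request:
carry_out:
  slide:
    - [0, 0, 0.003]
    - [0, 0, 0.002]
    - [0, 0, 0.001]
    - [0, 0, 0]
    - [0, 0, 0]
  yaw: [0, 0, 0, 0, 0]

```text
clock: 50.68
tcp_pos: [0.5779, 0.046, 0.1487]
tcp_rot: [2.41, 2.014, 0.002]
ft_force: [-0.7, -0.4, -3.5]
opening: 0.0414
grip_force: 25.0
```

Request:
carry_out:
  slide:
    - [0, 0, 0]
    - [0, 0, 0]
    - [0, 0, 0]
    - [0, 0, 0]
    - [0, 0, 0]
  yaw: [0, 0, 0, 0, 0]

```text
clock: 51.1
tcp_pos: [0.5774, 0.046, 0.1479]
tcp_rot: [2.41, 2.015, 0.0]
ft_force: [0.6, 0.4, -3.6]
opening: 0.0414
grip_force: 25.0
```

Run:
```python
from h import *
s=st(); delta((.5773,.046,.1459))
```

```text
51.1 [0.5774 0.046  0.1479] [2.41  2.015 0.   ] [ 0.6  0.4 -3.6] 0.04137990052658587 24.9834144115448 q [-0.01  0.02  1.88  0.    1.25  0.16]
tool axes
 [[ 1.772e-01  9.842e-01  1.000e-04]
 [ 9.842e-01 -1.772e-01  0.000e+00]
 [ 0.000e+00  1.000e-04 -1.000e+00]]
tool delta [-0.     -0.0001  0.002 ]
```

Request:
carry_out:
  slide:
    - [0, 0, 0.001]
    - [0, 0, 0.001]
    - [0, 0, 0]
    - [0, 0, 0]
    - [0, 0, 0]
  yaw: [0, 0, 0, 0, 0]

```text
clock: 51.52
tcp_pos: [0.5774, 0.046, 0.1457]
tcp_rot: [2.41, 2.015, 0.0]
ft_force: [-0.6, -1.1, -1.8]
opening: 0.0413
grip_force: 25.0
```

Request:
carry_out:
  slide:
    - [0, 0, 0]
    - [0, 0, 0]
    - [0, 0, 0]
    - [0, 0, 0]
    - [0, 0, 0]
  yaw: [0, 0, 0, 0, 0]

```text
clock: 51.93
tcp_pos: [0.5773, 0.046, 0.1458]
tcp_rot: [2.41, 2.015, 0.0]
ft_force: [0.0, 0.5, -3.1]
opening: 0.042
grip_force: 25.0
```

Request:
carry_out:
  slide:
    - [0, 0, 0]
    - [0, 0, 0]
    - [0, 0, 0]
    - [0, 0, 0]
    - [0, 0, 0]
  yaw: [0, 0, 0, 0, 0]
  hand: 0

```text
clock: 52.35
tcp_pos: [0.5776, 0.046, 0.1462]
tcp_rot: [2.41, 2.015, 0.001]
ft_force: [-0.2, -0.8, 1.0]
opening: 0.0699
grip_force: 0.0
```

Request:
carry_out:
  slide:
    - [0, 0, -0.01]
    - [0, 0, -0.02]
    - [0, 0, -0.03]
    - [0, 0, -0.03]
    - [0, 0, -0.02]
  yaw: [0, 0, 0, 0, 0]

```text
clock: 52.77
tcp_pos: [0.5783, 0.046, 0.2601]
tcp_rot: [2.408, 2.013, 0.005]
ft_force: [1.5, 1.1, -0.3]
opening: 0.0948
grip_force: 0.0
```

Request:
carry_out:
  slide:
    - [-0.02, 0.004, 0]
    - [-0.03, 0.005, 0]
    - [-0.034, 0.006, 0]
    - [-0.034, 0.006, 0]
    - [-0.034, 0.006, 0]
  yaw: [0, 0, 0, 0, 0]

```text
clock: 53.18
tcp_pos: [0.5769, -0.1097, 0.257]
tcp_rot: [2.409, 2.015, 0.001]
ft_force: [-0.0, 0.2, -0.6]
opening: 0.0951
grip_force: 0.0
```

Request:
carry_out:
  slide:
    - [-0.034, 0.006, 0]
    - [-0.034, 0.006, 0]
    - [-0.034, 0.006, 0]
    - [-0.03, 0.005, 0]
    - [-0.02, 0.004, 0]
  yaw: [0, 0, 0, 0, 0]

```text
clock: 53.6
tcp_pos: [0.5762, -0.2657, 0.2568]
tcp_rot: [2.411, 2.012, -0.0]
ft_force: [-0.1, 1.1, -0.1]
opening: 0.0952
grip_force: 0.0
```

Request:
carry_out:
  slide:
    - [-0.012, 0.002, 0]
    - [-0.006, 0.001, 0]
    - [-0.003, 0.001, 0]
    - [0, 0, 0]
    - [0, 0, 0]
  yaw: [0, 0, 0, 0, 0]

```text
clock: 54.02
tcp_pos: [0.577, -0.2831, 0.2559]
tcp_rot: [-2.409, -2.016, -0.001]
ft_force: [0.2, -1.1, -0.6]
opening: 0.0953
grip_force: 0.0
```

Request:
carry_out:
  slide:
    - [0, 0, 0]
    - [0, 0, 0]
    - [0, 0, 0]
    - [0, 0, 0]
    - [0, 0, 0]
  yaw: [0, 0, 0, 0, 0]

```text
clock: 54.43
tcp_pos: [0.5769, -0.2838, 0.2558]
tcp_rot: [2.41, 2.016, 0.0]
ft_force: [0.0, 0.1, -0.3]
opening: 0.0956
grip_force: 0.0
```

Run:
```python
from h import *
s=st(); delta((.5769,-.2842,.1459))
```

```text
54.43 [ 0.5769 -0.2838  0.2558] [2.41  2.016 0.   ] [ 0.   0.1 -0.3] 0.09557640196703908 0.0 q [-0.54  0.09  1.62  0.    1.43 -0.36]
tool axes
 [[ 0.1767  0.9843  0.    ]
 [ 0.9843 -0.1767  0.    ]
 [ 0.      0.     -1.    ]]
tool delta [-4.000e-04  1.000e-04  1.099e-01]
```

Request:
carry_out:
  slide:
    - [0, 0, 0.015]
    - [0, 0, 0.03]
    - [0, 0, 0.03]
    - [0, 0, 0.02]
    - [0, 0, 0.01]
  yaw: [0, 0, 0, 0, 0]

```text
clock: 54.85
tcp_pos: [0.5745, -0.2828, 0.1453]
tcp_rot: [-2.405, -2.011, 0.004]
ft_force: [-0.1, 0.4, -0.1]
opening: 0.0953
grip_force: 0.0
```

Request:
carry_out:
  slide:
    - [0, 0, 0.003]
    - [0, 0, 0.002]
    - [0, 0, 0]
    - [0, 0, 0]
    - [0, 0, 0]
  yaw: [0, 0, 0, 0, 0]

```text
clock: 55.27
tcp_pos: [0.5777, -0.2847, 0.1477]
tcp_rot: [2.408, 2.013, 0.002]
ft_force: [-1.1, -0.6, -0.3]
opening: 0.0954
grip_force: 0.0
```

Request:
carry_out:
  slide:
    - [0, 0, 0]
    - [0, 0, 0]
    - [0, 0, 0]
    - [0, 0, 0]
    - [0, 0, 0]
  yaw: [0, 0, 0, 0, 0]

```text
clock: 55.68
tcp_pos: [0.5768, -0.2841, 0.1458]
tcp_rot: [2.41, 2.015, -0.0]
ft_force: [0.2, 0.0, -0.5]
opening: 0.095
grip_force: 0.0
```

Run:
```python
from h import *
s=st(); delta((.5769,-.2842,.1459))
```

```text
55.68 [ 0.5768 -0.2841  0.1458] [ 2.41   2.015 -0.   ] [ 0.2  0.  -0.5] 0.09503594904842928 0.0 q [-0.54  0.16  1.73 -0.    1.25 -0.36]
tool axes
 [[ 1.772e-01  9.842e-01  0.000e+00]
 [ 9.842e-01 -1.772e-01 -1.000e-04]
 [-1.000e-04  1.000e-04 -1.000e+00]]
tool delta [-0.      0.0001 -0.0001]
```

Request:
carry_out:
  slide:
    - [0, 0, 0]
    - [0, 0, 0]
    - [0, 0, 0]
    - [0, 0, 0]
    - [0, 0, 0]
  yaw: [0, 0, 0, 0, 0]
  hand: 255

```text
clock: 56.1
tcp_pos: [0.5768, -0.2841, 0.1457]
tcp_rot: [-2.41, -2.015, 0.0]
ft_force: [-0.2, -0.0, -1.0]
opening: 0.0667
grip_force: 0.0
```

Request:
carry_out:
  slide:
    - [0, 0, 0]
    - [0, 0, 0]
    - [0, 0, 0]
    - [0, 0, 0]
    - [0, 0, 0]
  yaw: [0, 0, 0, 0, 0]

```text
clock: 56.52
tcp_pos: [0.5766, -0.2841, 0.1457]
tcp_rot: [-2.41, -2.015, 0.001]
ft_force: [-1.3, 0.1, 0.7]
opening: 0.0418
grip_force: 25.0
```

Request:
carry_out:
  slide:
    - [0, 0, -0.006]
    - [0, 0, -0.014]
    - [0, 0, -0.02]
    - [0, 0, -0.02]
    - [0, 0, -0.01]
  yaw: [0, 0, 0, 0, 0]

```text
clock: 56.93
tcp_pos: [0.5778, -0.2847, 0.2194]
tcp_rot: [2.407, 2.013, 0.002]
ft_force: [-0.0, -0.8, -3.3]
opening: 0.0416
grip_force: 25.0
```

Request:
carry_out:
  slide:
    - [0.008, -0.002, 0]
    - [0.014, -0.004, 0]
    - [0.02, -0.005, 0]
    - [0.024, -0.006, 0]
    - [0.026, -0.007, 0]
  yaw: [0, 0, 0, 0, 0]

```text
clock: 57.35
tcp_pos: [0.568, -0.1871, 0.2133]
tcp_rot: [-2.408, -2.012, 0.002]
ft_force: [1.5, 0.6, -5.0]
opening: 0.0417
grip_force: 25.0
```

Request:
carry_out:
  slide:
    - [0.026, -0.007, 0]
    - [0.026, -0.007, 0]
    - [0.024, -0.006, 0]
    - [0.022, -0.006, 0]
    - [0.018, -0.004, 0]
  yaw: [0, 0, 0, 0, 0]

```text
clock: 57.77
tcp_pos: [0.5584, -0.0666, 0.2134]
tcp_rot: [-2.406, -2.014, 0.003]
ft_force: [0.7, -0.3, -3.6]
opening: 0.0412
grip_force: 25.0
```

Request:
carry_out:
  slide:
    - [0.013, -0.004, 0]
    - [0.008, -0.002, 0]
    - [0.004, -0.001, 0]
    - [0, 0, 0]
    - [0, 0, 0]
  yaw: [0, 0, 0, 0, 0]

```text
clock: 58.18
tcp_pos: [0.558, -0.0444, 0.2155]
tcp_rot: [2.41, 2.015, -0.001]
ft_force: [1.3, -0.1, -4.4]
opening: 0.0415
grip_force: 25.0
```

Request:
carry_out:
  slide:
    - [0, 0, 0]
    - [0, 0, 0]
    - [0, 0, 0]
    - [0, 0, 0]
    - [0, 0, 0]
  yaw: [0, 0, 0, 0, 0]

```text
clock: 58.6
tcp_pos: [0.5581, -0.0444, 0.2157]
tcp_rot: [-2.411, -2.014, 0.0]
ft_force: [-0.1, -0.2, -5.2]
opening: 0.0413
grip_force: 25.0
```

Run:
```python
from h import *
s=st(); delta((.5585,-.041,.1459))
```

```text
58.6 [ 0.5581 -0.0444  0.2157] [-2.411 -2.014  0.   ] [-0.1 -0.2 -5.2] 0.04133562280920325 24.982079565525055 q [-0.18 -0.08  1.85 -0.    1.37  0.  ]
tool axes
 [[ 1.778e-01  9.841e-01 -1.000e-04]
 [ 9.841e-01 -1.778e-01  0.000e+00]
 [-0.000e+00 -1.000e-04 -1.000e+00]]
tool delta [ 0.0034 -0.0002  0.0698]
```

Request:
carry_out:
  slide:
    - [0.002, 0, 0.012]
    - [0.0014, 0, 0.018]
    - [0, 0, 0.018]
    - [0, 0, 0.009]
    - [0, 0, 0.005]
  yaw: [0, 0, 0, 0, 0]

```text
clock: 59.02
tcp_pos: [0.5572, -0.0403, 0.1509]
tcp_rot: [-2.408, -2.013, 0.004]
ft_force: [0.1, -0.8, -3.7]
opening: 0.0416
grip_force: 25.0
```

Request:
carry_out:
  slide:
    - [0, 0, 0.003]
    - [0, 0, 0.002]
    - [0, 0, 0.001]
    - [0, 0, 0]
    - [0, 0, 0]
  yaw: [0, 0, 0, 0, 0]

```text
clock: 59.43
tcp_pos: [0.5592, -0.0408, 0.1487]
tcp_rot: [2.409, 2.014, 0.002]
ft_force: [-0.4, -0.4, -3.9]
opening: 0.0413
grip_force: 25.0
```

Request:
carry_out:
  slide:
    - [0, 0, 0]
    - [0, 0, 0]
    - [0, 0, 0]
    - [0, 0, 0]
    - [0, 0, 0]
  yaw: [0, 0, 0, 0, 0]

```text
clock: 59.85
tcp_pos: [0.5587, -0.0407, 0.1478]
tcp_rot: [2.41, 2.015, 0.0]
ft_force: [0.3, -0.7, -4.6]
opening: 0.0415
grip_force: 25.0
```

Run:
```python
from h import *
s=st(); delta((.5585,-.041,.1459))
```

```text
59.85 [ 0.5587 -0.0407  0.1478] [2.41  2.015 0.   ] [ 0.3 -0.7 -4.6] 0.04145663263486277 24.981181919574738 q [-0.17 -0.02  1.92 -0.    1.25  0.01]
tool axes
 [[ 1.772e-01  9.842e-01  1.000e-04]
 [ 9.842e-01 -1.772e-01 -0.000e+00]
 [-0.000e+00  1.000e-04 -1.000e+00]]
tool delta [-0.0003 -0.0001  0.0019]
```

Lower the last 2 mm, release, retreat up and back toward the robot's right.

Request:
carry_out:
  slide:
    - [0, 0, 0.001]
    - [0, 0, 0.001]
    - [0, 0, 0]
    - [0, 0, 0]
    - [0, 0, 0]
  yaw: [0, 0, 0, 0, 0]

```text
clock: 60.27
tcp_pos: [0.5587, -0.0407, 0.1457]
tcp_rot: [-2.41, -2.015, 0.0]
ft_force: [-0.3, -0.1, -3.1]
opening: 0.0417
grip_force: 25.0
```

Request:
carry_out:
  slide:
    - [0, 0, 0]
    - [0, 0, 0]
    - [0, 0, 0]
    - [0, 0, 0]
    - [0, 0, 0]
  yaw: [0, 0, 0, 0, 0]

```text
clock: 60.68
tcp_pos: [0.5587, -0.0406, 0.1458]
tcp_rot: [2.41, 2.015, -0.0]
ft_force: [-0.4, -0.1, -3.5]
opening: 0.0417
grip_force: 25.0
```

Request:
carry_out:
  slide:
    - [0, 0, 0]
    - [0, 0, 0]
    - [0, 0, 0]
    - [0, 0, 0]
    - [0, 0, 0]
  yaw: [0, 0, 0, 0, 0]
  hand: 0

```text
clock: 61.1
tcp_pos: [0.559, -0.0407, 0.1464]
tcp_rot: [2.41, 2.015, 0.001]
ft_force: [-0.3, -0.7, -0.8]
opening: 0.0694
grip_force: 0.0
```

Request:
carry_out:
  slide:
    - [0, 0, -0.01]
    - [0, 0, -0.02]
    - [0, 0, -0.03]
    - [0, 0, -0.03]
    - [0, 0, -0.02]
  yaw: [0, 0, 0, 0, 0]

```text
clock: 61.52
tcp_pos: [0.5596, -0.0408, 0.2601]
tcp_rot: [2.408, 2.013, 0.005]
ft_force: [0.3, 0.4, 0.3]
opening: 0.0944
grip_force: 0.0
```

Request:
carry_out:
  slide:
    - [-0.02, 0, 0]
    - [-0.034, 0, 0]
    - [-0.034, -0.01, 0]
    - [-0.034, -0.02, 0]
    - [-0.034, -0.02, 0]
  yaw: [0, 0, 0, 0, 0]

```text
clock: 61.93
tcp_pos: [0.4812, -0.1865, 0.2568]
tcp_rot: [2.408, 2.016, 0.0]
ft_force: [0.5, 0.1, -0.6]
opening: 0.0952
grip_force: 0.0
```

Request:
carry_out:
  slide:
    - [-0.034, -0.02, 0]
    - [-0.034, -0.02, 0]
    - [-0.034, -0.02, 0]
    - [-0.03, -0.02, 0]
    - [-0.02, -0.01, 0]
  yaw: [0, 0, 0, 0, 0]

```text
clock: 62.35
tcp_pos: [0.3641, -0.3209, 0.257]
tcp_rot: [2.411, 2.011, -0.001]
ft_force: [0.7, 0.2, 0.3]
opening: 0.0952
grip_force: 0.0
```

Request:
carry_out:
  slide:
    - [0, 0, 0]
    - [0, 0, 0]
    - [0, 0, 0]
    - [0, 0, 0]
    - [0, 0, 0]
  yaw: [0, 0, 0, 0, 0]

```text
clock: 62.77
tcp_pos: [0.367, -0.3182, 0.2559]
tcp_rot: [2.408, 2.017, 0.0]
ft_force: [-0.4, -0.4, -0.0]
opening: 0.0948
grip_force: 0.0
```

Run:
```python
from h import *
st()
for n in ('top','scene'):
    _,b=snap(n,n+'F'); a=cv2.imread(f'pics/{n}0.png')
    ga,gb=[cv2.cvtColor(x,6).astype(np.float32) for x in (a,b)]
    boxes=dict(top=dict(bottles=(295,222,370,268),autoc=(225,135,268,178),cap=(183,198,222,236),beaker=(396,132,435,172),shell=(165,238,232,292)),
      scene=dict(sq=(280,205,318,278),rd=(316,193,349,245),autoc=(412,228,450,278),cap=(402,201,436,230),beaker=(296,314,336,370)))[n]
    for k,(x0,y0,x1,y1) in boxes.items():
        A,B=ga[y0:y1,x0:x1],gb[y0:y1,x0:x1]; sh,r=cv2.phaseCorrelate(A,B,cv2.createHanningWindow((x1-x0,y1-y0),cv2.CV_32F)); print(n,k,'shift',np.round(sh,2),'resp',round(r,2),'absdiff',np.abs(A-B).mean().round(1))
# disc in scene/top
g=cv2.imread('pics/topF.png').min(axis=2)[238:292,165:232]; m=(g>180).astype(np.uint8)
n,l,q,c=cv2.connectedComponentsWithStats(m); print([(q[i],np.round(c[i]+[165,238],1)) for i in range(1,n) if q[i,4]>50]); print('pred disc',proj('top',(.532,.2965,.096)))
```

```text
62.77 [ 0.367  -0.3182  0.2559] [2.408 2.017 0.   ] [-0.4 -0.4 -0. ] 0.09480587986190019 0.0 q [-0.82 -0.27  1.96  0.    1.46 -0.65]
tool axes
 [[ 1.753e-01  9.845e-01  2.000e-04]
 [ 9.845e-01 -1.753e-01  1.000e-04]
 [ 1.000e-04  2.000e-04 -1.000e+00]]
top bottles shift [ 0.49 -0.31] resp 0.89 absdiff 15.7
top autoc shift [0.54 0.5 ] resp 1.0 absdiff 2.7
top cap shift [-0.08 -0.03] resp 0.99 absdiff 2.0
top beaker shift [-0.08 -0.01] resp 0.97 absdiff 1.6
top shell shift [ 0.33 -0.36] resp 0.47 absdiff 18.8
scene sq shift [0.43 0.41] resp 1.04 absdiff 8.3
scene rd shift [0.35 0.38] resp 0.91 absdiff 7.1
scene autoc shift [-0.04  0.01] resp 0.99 absdiff 2.4
scene cap shift [-0.02 -0.02] resp 0.99 absdiff 2.0
scene beaker shift [0.   0.04] resp 1.0 absdiff 2.5
[(array([   9,    3,   58,   49, 1302], dtype=int32), array([198.7, 266.2]))]
pred disc [189.64221797 265.273975  ]
```

```bash
python3 -c "
from workcell import bot; print(bot.close_job())"
```

```text
the job is handed in; nothing more can be done
None
```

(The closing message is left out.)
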